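# Crib up a bearing on notched dunnage

### The arm

A 6-joint arm with a two-finger parallel gripper is mounted at the origin on a cart in front of the work surface, level with it; the furniture and walls round the work are solid. World frame = base frame: x ahead of the robot, y to its left, z up, the work surface at z = 0. Lengths are in m, angles in rad, forces in N, time in s.
With the tool pointing down it reaches from about 0.425 to 0.95 m from the base axis. Payload 3.5 kg.
Tool frame: the origin (TCP) lies between the finger pads; the fingertips stand 17 mm ahead of it and the grasp point (between the pads) lies 2 mm behind it; z points along the fingers, y is the direction in which the jaws open and shut (so a half turn about z gives the same grasp; the last joint's range is limited). The gripper opens to 85 mm and grips with 20 to 120 N. Pads are 22 mm wide; open, the fingers measure 114 mm over their backs; the gripper's body (76 mm by 85 mm) begins 54 mm behind the grasp point. The pads swing forward as they close: fully open they stand 13 mm farther back than shut.
Start: joints at [-1.354, 0.286, 1.577, -0, 1.279, -0.15], TCP at [0.242, -0.63, 0.248] pointing down, gripper open.
Joint ranges: [-2.77, 2.77], [-0.9, 2.22], [0.21, 2.48], [-1.53, 4.67], [0.24, 2.81], [-2.84, 2.84]. Speed limits (rad/s): [2.79, 2.79, 3.14, 3.14, 3.14, 3.14].

### API

Orientations are given as a unit quaternion [x, y, z, w].
In Python, from plant import ctrl gives the robot as it stands.
- The arm moves only by the tool carry_out, never from a script. Its argument "commands" is a list of rows, each an object with "delta_pos": the shift along the tool's x, y, z in m, a list of three; "delta_rot": the turn, a rotation vector about the tool's x, y, z in rad, a list of three; "claw": the opening in per cent of the stroke, from 0 (shut) to 100 (fully open). A call has 1 to 8 rows; each row is the pose to reach, as a shift and turn from the pose measured when the call began, along the tool's axes at that moment; what a row does not reach only later rows make up. A row lasts 1/12 s, in which the tool goes at most 41.7 mm and 7.16 degrees, less where a joint would pass 70% of its speed; a pose out of reach is approached as far as the arm can. A call with a gripper value outside its range is refused whole. The fingers move at their own pace and stop on an object; "force" is the grip in N (left out, the last holds). Time passes only in rows, so rows that repeat a pose let the fingers close. It gives the time, the measured TCP pose, the force and the opening at its end, in the units of the state.
- ctrl.get_state(): the state, without advancing time (a new reading comes with each control period).
- ctrl.read_camera(name): name is "scene" or "top" or "wrist"; returns (picture, depth): 384x512x3 uint8, red, green, blue; 384x512 float32, m along the optical axis (not along the pixel's ray), 0 where there is no reading.
- ctrl.camera_info(name): a dict with "fx", "fy", "cx", "cy" (pixels), "rvec" (rotation vector, rad) and "tvec" (3), from world to camera coordinates, as OpenCV has them; the wrist camera has in their place "mount" (4x4, takes a point from camera to tool coordinates, whose origin is the TCP and whose axes are the flange's). Camera axes: x right, y down, z forward; pixel columns grow to the right and rows downward; lengths in m; the calibration is good to about 2 mm. A picture is of the moment at which its call begins: read the wrist's pose just before it. camera_info takes no time and is no camera call.
- ctrl.sign_off(): hands the job in, once; it reports no verdict.
The state is a dict: "time": time; "qpos": joint angles; "dq": joint speeds; "joint_efforts": joint torques, N m; "eef_pos": TCP position; "tcp_rot": TCP orientation; "contact_force": force on the tool from outside, world axes, zero at the start; "wrist_torque": the same for the moment, N m; "opening": opening from 0.0 (shut) to 1.0 (fully open).
Only numpy, scipy, OpenCV 4.12 (cv2) and the standard library are available. Lean on these libraries where they do the work, as an engineer would, in place of code of your own. Each camera call takes 0.05 s, during which the arm holds its last target.

### The job

Finish the timber crib on the plywood shipping base for the bearing: lay the missing batten of the second layer alongside the one already there, then two battens crosswise on top of them as the third layer, each seated fully home so that its notches lock over the layer below. Then set the pillow-block bearing down gently on top, upright, its foot lying home in the rebates of both top battens and centred between them.

Things in the scene. Friction and masses are not known exactly. Their poses are not given: they have to be found in the camera images.
- base: fixed shipping base: plywood sheet with a dark brown film face, 210 x 210 x 12 mm, origin at the centre of its underside, z up. On it the first layer is screwed: two battens along base x, at y = +50 and -50 mm, tops 42 above the bench. Second layer: along base y, at x = -50 and +50; third: along x, at y = +50 and -50. The notches drop over the layer below, so a layer adds 18 mm
- batten_laid_center (a point): a fourth such batten, already laid in the second layer at base x = +50, loose but locked by its notches; point at its centre, x along it
- batten_1_center (a point): loose on the bench: wooden batten 180 long x 24 wide x 30 high, 70 g, point at its centre, x along it, z up (half a turn about z makes no difference). Notches 29 wide, 6 deep, sloped out to 34 at the mouth, cross its top and underside 50 either side of the middle; a rebate 46 wide, 6 deep (mouth 51) crosses the middle of its top, leaving 24 of height there, where it is gripped across its width
- batten_2_center (a point): loose on the bench: wooden batten 180 long x 24 wide x 30 high, 70 g, point at its centre, x along it, z up (half a turn about z makes no difference). Notches 29 wide, 6 deep, sloped out to 34 at the mouth, cross its top and underside 50 either side of the middle; a rebate 46 wide, 6 deep (mouth 51) crosses the middle of its top, leaving 24 of height there, where it is gripped across its width
- batten_3_center (a point): loose on the bench: wooden batten 180 long x 24 wide x 30 high, 70 g, point at its centre, x along it, z up (half a turn about z makes no difference). Notches 29 wide, 6 deep, sloped out to 34 at the mouth, cross its top and underside 50 either side of the middle; a rebate 46 wide, 6 deep (mouth 51) crosses the middle of its top, leaving 24 of height there, where it is gripped across its width
- bearing_center (a point): pillow-block bearing, grey cast housing, upright on the bench, 0.6 kg, 71 high: foot 130 long (x) x 38 wide (y) x 14 thick; on it a round hub, 66 across, 34 thick, bore along y at 38 above the underside, with steel rings proud of both faces (35 across, 40 over both). Gripped from above across these. point on the middle, 36 above the underside, z up
- seat_near (a point): point on the fixed base, axes those of the base: where the centre of the missing second-layer batten belongs, its length along y; 45 above the bench, 50 on the base's -x side. Nothing but the base sheet (12 thick) is below the batten's middle
- seat_far (a point): point on the fixed base, axes those of the base: where the centre of the laid second-layer batten is, its length along y
- seat_left (a point): point on the fixed base, axes those of the base: where the centre of one third-layer batten belongs, its length along x; 63 above the bench
- seat_right (a point): point on the fixed base, axes those of the base: where the centre of the other third-layer batten belongs, its length along x; 63 above the bench
- seat_bearing (a point): point on the fixed base, axes those of the base: where the bearing's point belongs, its foot (bearing x) along the base's y, across both third-layer battens; 108 above the bench, the rebate floors under the foot 72 above it

How it is judged:
By the outcome, as a careful person would: the job done as asked, in the order asked, and still so for the second after the job is handed in, with the robot touching nothing.
It also fails if it takes over 72 s, if anything falls off the work surface, if the arm or the gripper's body presses on something with over 40 N, if the wrist force passes 120 N, or if a joint passes its speed limit or range.

## Working session

There is one attempt and no reset: what is moved stays moved. The work goes in short steps, Python scripts to look and compute and a tool call to move; the robot and the scene stay as the last step left them, time stands still between calls to the robot, and variables do not carry over. Pictures are saved under pics/ and viewed, and the job is handed in when it is done.

Besides the shell and the picture viewer there is one more tool, called after "Emit:" in YAML: its name, and indented under it one key for each argument. carry_out: Moves the arm, as the interface text tells. Its arguments: {"type":"object","properties":{"commands":{"type":"array"},"force":{"type":"number"}},"required":["commands"]}

```bash
ls; mkdir -p pics
python3 - <<'E'
from plant import ctrl
import cv2,numpy as np
print(ctrl.get_state())
for n in ["scene","top"]:
    p,d=ctrl.read_camera(n); cv2.imwrite(f"pics/{n}0.png",p[:,:,::-1]); np.save(f"pics/{n}0.npy",d)
    print(n,ctrl.camera_info(n))
print(ctrl.camera_info("wrist"))
E
```

```text
pics
{'time': 0.0, 'qpos': array([-1.35399010e+00,  2.87198215e-01,  1.57819886e+00, -9.75425028e-06,
        1.27861007e+00, -1.50023362e-01]), 'dq': array([ 0.0009652 ,  0.00062507,  0.00093428, -0.00027373,  0.00054521,
        0.00038764]), 'joint_efforts': array([-2.64784605e-03, -4.05988955e+01, -2.92624587e+01, -1.49307903e-04,
        5.97329563e-03, -2.83448998e-06]), 'eef_pos': array([ 0.24196803, -0.62946635,  0.2469136 ]), 'tcp_rot': array([ 9.83225635e-01,  1.82389402e-01, -4.49702084e-05, -1.20641449e-03]), 'contact_force': array([ 0.06942078, -0.8938611 ,  0.1375967 ]), 'wrist_torque': array([-0.01639787, -0.00960775,  0.02485594]), 'opening': 1.0032630195029586}
scene {'fx': 449.45871600918395, 'fy': 449.45871600918395, 'cx': 255.91849417336167, 'cy': 194.81305298891502, 'rvec': array([ 0.86681016, -2.46754543,  1.17280216]), 'tvec': array([0.44093668, 0.2863882 , 1.23998232])}
top {'fx': 443.15303173870393, 'fy': 443.15303173870393, 'cx': 258.2114498807119, 'cy': 191.8655101714823, 'rvec': array([ 2.18719563, -2.14227211,  0.17682304]), 'tvec': array([-0.03054475,  0.56541025,  1.26784577])}
{'fx': 320.3617932460471, 'fy': 320.3617932460471, 'cx': 252.86737201370522, 'cy': 191.08736542886345, 'mount': array([[-1.01707298e-03, -9.65585621e-01, -2.60083400e-01,
         6.64163623e-02],
       [ 9.99999461e-01, -1.03662771e-03, -6.19786731e-05,
        -1.03944345e-03],
       [-2.09763943e-04, -2.60083322e-01,  9.65586154e-01,
        -1.25698687e-01],
       [ 0.00000000e+00,  0.00000000e+00,  0.00000000e+00,
         1.00000000e+00]])}
```

View pics/top0.png

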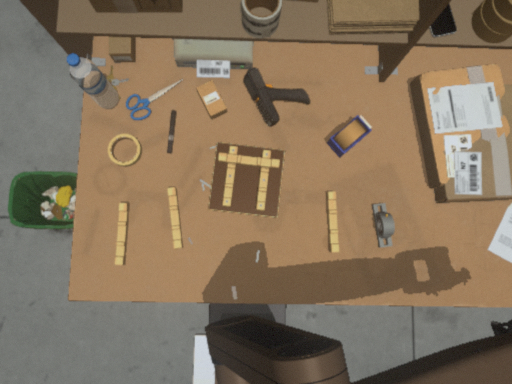

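View pics/scene0.png

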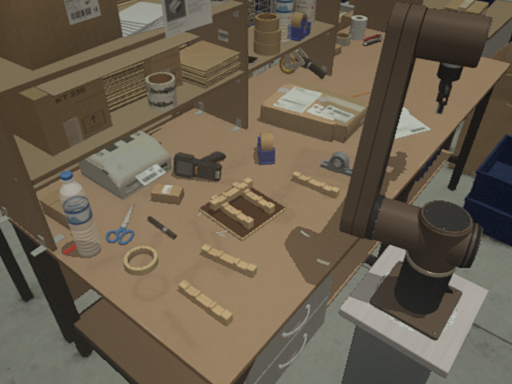

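The top view shows the base at about (247,180) with the laid batten on its far side. The loose battens are at (122,233), (175,217) and (333,221), and the bearing is at (384,224). The shelf runs along the far edge.

```bash
cat > h.py <<'E'
import numpy as np,cv2
from plant import ctrl
from scipy.spatial.transform import Rotation as R
def cloud(n,d):
    i=ctrl.camera_info(n); v,u=np.mgrid[0:384,0:512]
    P=np.stack([(u-i['cx'])/i['fx']*d,(v-i['cy'])/i['fy']*d,d],-1)
    if 'mount' in i: return P,i
    Rm=cv2.Rodrigues(i['rvec'])[0]
    return (P-i['tvec'])@Rm,i
def proj(n,X):
    i=ctrl.camera_info(n); K=np.array([[i['fx'],0,i['cx']],[0,i['fy'],i['cy']],[0,0,1]])
    return cv2.projectPoints(np.array(X,float).reshape(-1,3),i['rvec'],i['tvec'],K,None)[0][:,0]
E
python3 - <<'E'
from h import *
d=np.load("pics/top0.npy"); W,i=cloud("top",d)
im=cv2.imread("pics/top0.png")
for n,(a,b,c,e) in dict(A=(108,190,136,275),B=(160,178,190,258),C=(320,182,347,260),bear=(365,195,405,255),base=(200,135,295,225)).items():
    w=W[b:e,a:c].reshape(-1,3); 
    bg=np.median(w[:,2]); 
    m=w[:,2]>0.012
    if n=='base': m=w[:,2]>0.006
    q=w[m]; r=cv2.minAreaRect((q[:,:2]*1000).astype(np.float32))
    print(n,m.sum(),r,'zmax',np.percentile(q[:,2],[50,90,99]),'bench z',np.percentile(w[:,2],[5,20]))
big=cv2.resize(im[130:260,90:420],None,fx=2.4,fy=2.4,interpolation=cv2.INTER_CUBIC); cv2.imwrite("pics/crop0.png",big)
E
```

```text
A 588 ((440.56134033203125, 204.6815948486328), (180.20001220703125, 375.07611083984375), 0.678098201751709) zmax [0.0246573  0.030669   1.33245387] bench z [-0.00481108 -0.00241145]
B 548 ((439.9730224609375, 170.3729248046875), (296.4743347167969, 128.95391845703125), 48.6040153503418) zmax [0.02485515 0.0310789  1.33245387] bench z [-0.0049375 -0.002439 ]
C 537 ((482.9719543457031, -119.53509521484375), (178.0183868408203, 276.96527099609375), 1.5212748050689697) zmax [0.02520771 0.03055042 0.0346262 ] bench z [-0.00468842 -0.00249186]
bear 544 ((452.0420227050781, -195.9829864501953), (129.3673858642578, 438.0016174316406), 7.927643299102783) zmax [0.05146561 0.06953287 1.33245387] bench z [-0.00495057 -0.00251585]
base 4727 ((568.6907958984375, 14.911361694335938), (264.8323669433594, 356.44964599609375), 87.08451843261719) zmax [0.01305224 0.05141059 0.0629925 ] bench z [-0.00417113 -0.00112549]
```

View pics/crop0.png

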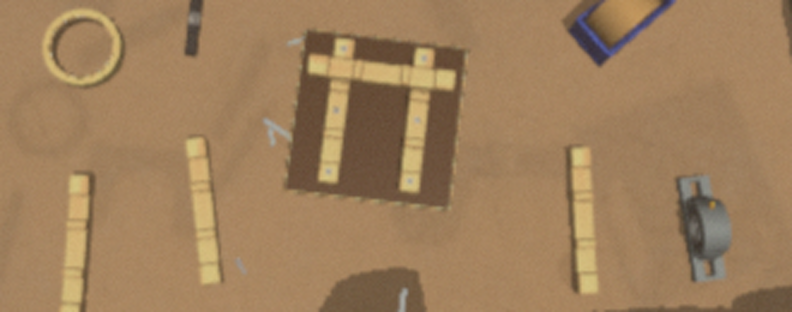

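```bash
cat >> h.py <<'E'
def fit(w,lo,hi):
    m=((w[...,2]>lo)&(w[...,2]<hi)).astype(np.uint8)
    n,l,s,c=cv2.connectedComponentsWithStats(m,connectivity=4); k=1+np.argmax(s[1:,4])
    q=w[l==k]; r=cv2.minAreaRect((q[:,:2]*1000).astype(np.float32))
    bx=cv2.boxPoints(r)
    e=bx[1]-bx[0],bx[2]-bx[1]; v=max(e,key=lambda t:np.hypot(*t)); ang=np.degrees(np.arctan2(v[1],v[0]))%180
    return np.round(r[0],1),np.round(r[1],1),round(ang,2),(l==k).sum(),q
E
python3 - <<'E'
from h import *
d=np.load("pics/top0.npy"); W,i=cloud("top",d)
for n,(a,b,c,e) in dict(A=(108,190,136,275),B=(160,178,190,258),C=(320,182,347,260),bear=(365,195,405,255),base=(200,135,295,225)).items():
    w=W[b:e,a:c]
    for lo,hi in dict(bear=[(.005,.02),(.005,.09),(.03,.09)],base=[(.005,.08),(.045,.08),(.03,.08)]).get(n,[(.012,.05)]):
        f=fit(w,lo,hi); q=f[4]
        qc=q[:,:2]-q[:,:2].mean(0); u,s,vt=np.linalg.svd(qc,full_matrices=False)
        print(n,lo,f[:4],'mean',q[:,:2].mean(0)*1000,'pca',np.degrees(np.arctan2(vt[0,1],vt[0,0]))%180)
E
```

```text
A 0.012 (array([438.2, 378. ]), array([ 26.5, 180.3]), np.float32(179.06), np.int64(579)) mean [436.60743725 377.04468393] pca 179.16377003746402
B 0.012 (array([488.2, 225.8]), array([180.1,  25.2]), np.float32(8.76), np.int64(538)) mean [487.47716981 224.64242779] pca 8.656092056600471
C 0.012 (array([ 486.3, -243.2]), array([178.5,  26.4]), np.float32(2.6), np.int64(534)) mean [ 484.70324916 -242.15994   ] pca 3.1929432127062114
bear 0.005 (array([ 446.5, -399.2]), array([62.2, 39.4]), np.float32(8.77), np.int64(126)) mean [ 434.13103395 -397.24318316] pca 45.29753506689184
bear 0.005 (array([ 480.8, -404.7]), array([129.4,  62.2]), np.float32(6.67), np.int64(636)) mean [ 478.29234442 -389.95179489] pca 8.968018222804062
bear 0.03 (array([ 478.8, -393. ]), array([72.4, 38.7]), np.float32(8.3), np.int64(346)) mean [ 478.18976339 -390.62139042] pca 9.637491134584849
base 0.005 (array([609.1,  15.3]), array([213.9, 214.4]), np.float32(173.6), np.int64(4722)) mean [606.00548318  16.36405874] pca 86.1312816342172
base 0.045 (array([658.6,  11.2]), array([179.9,  25.4]), np.float32(84.37), np.int64(527)) mean [658.11507178  11.81995698] pca 84.49285290979198
base 0.03 (array([609.2,  15.9]), array([179.9, 179.7]), np.float32(84.65), np.int64(1401)) mean [622.98988194  15.03556842] pca 82.23275135977961
```

```bash
cat >> h.py <<'E'
def plan(*tg):
    s=ctrl.get_state(); T=R.from_quat(s['tcp_rot']); p=s['eef_pos']
    M=T.as_matrix(); print('t',round(s['time'],2),'p',np.round(p*1000,1),'yaw',round(np.degrees(np.arctan2(M[1,0],M[0,0])),2),'tilt',np.round(M[:2,2],4),'F',np.round(s['contact_force'],1),'Tq',np.round(s['wrist_torque'],2),'open',round(s['opening']*85,1))
    for x,y,z,yaw in tg:
        a=np.radians(yaw); G=R.from_matrix(np.array([[np.cos(a),np.sin(a),0],[np.sin(a),-np.cos(a),0],[0,0,-1]]))
        print('dpos',np.round(M.T@(np.array([x,y,z])/1000-p),4).tolist(),'drot',np.round((T.inv()*G).as_rotvec(),4).tolist())
E
python3 -c "
from h import *
plan((480,-200,200,10),(488,225,200,8.7),(488,225,110,8.7))"
```

```text
t 0.1 p [ 242.  -629.5  247.1] yaw 21.02 tilt [-0.0005  0.0021] F [-1.1  0.1 -0.5] Tq [ 0.01 -0.07  0.02] open 85.2
dpos [0.3762, -0.3155, 0.0479] drot [-0.0022, -0.0001, 0.1923]
dpos [0.5361, -0.7093, 0.0488] drot [-0.0022, -0.0001, 0.215]
dpos [0.5361, -0.7092, 0.1388] drot [-0.0022, -0.0001, 0.215]
```

Emit:
carry_out:
  commands:
    - {"delta_pos": [0.376,-0.315,0.048],"delta_rot": [-0.002,0,0.19],"claw": 100}
    - {"delta_pos": [0.376,-0.315,0.048],"delta_rot": [-0.002,0,0.19],"claw": 100}
    - {"delta_pos": [0.376,-0.315,0.048],"delta_rot": [-0.002,0,0.19],"claw": 100}
    - {"delta_pos": [0.376,-0.315,0.048],"delta_rot": [-0.002,0,0.19],"claw": 100}
    - {"delta_pos": [0.376,-0.315,0.048],"delta_rot": [-0.002,0,0.19],"claw": 100}
    - {"delta_pos": [0.376,-0.315,0.048],"delta_rot": [-0.002,0,0.19],"claw": 100}
    - {"delta_pos": [0.376,-0.315,0.048],"delta_rot": [-0.002,0,0.19],"claw": 100}
    - {"delta_pos": [0.376,-0.315,0.048],"delta_rot": [-0.002,0,0.19],"claw": 100}
  force: 60

```text
time: 0.77
eef_pos: [0.4031, -0.3378, 0.215]
tcp_rot: [0.996, 0.088, -0.0, -0.0]
contact_force: [0.9, -0.4, -0.1]
opening: 1.0
```

```bash
python3 -c "
from h import *
plan((488,0,200,8.7),(488,225,130,8.7))"
```

```text
t 0.77 p [ 403.1 -337.8  215. ] yaw 10.1 tilt [-0.0002  0.0007] F [ 0.9 -0.4 -0.1] Tq [-0.03 -0.04 -0.02] open 85.0
dpos [0.1428, -0.3176, 0.0152] drot [-0.0008, 0.0001, 0.0244]
dpos [0.1822, -0.5391, 0.0854] drot [-0.0008, 0.0001, 0.0244]
```

Emit:
carry_out:
  commands:
    - {"delta_pos": [0.143,-0.318,0.015],"delta_rot": [-0.001,0,0.024],"claw": 100}
    - {"delta_pos": [0.143,-0.318,0.015],"delta_rot": [-0.001,0,0.024],"claw": 100}
    - {"delta_pos": [0.143,-0.318,0.015],"delta_rot": [-0.001,0,0.024],"claw": 100}
    - {"delta_pos": [0.143,-0.318,0.015],"delta_rot": [-0.001,0,0.024],"claw": 100}
    - {"delta_pos": [0.143,-0.318,0.015],"delta_rot": [-0.001,0,0.024],"claw": 100}
    - {"delta_pos": [0.182,-0.539,0.085],"delta_rot": [-0.001,0,0.024],"claw": 60}
    - {"delta_pos": [0.182,-0.539,0.085],"delta_rot": [-0.001,0,0.024],"claw": 60}
    - {"delta_pos": [0.182,-0.539,0.085],"delta_rot": [-0.001,0,0.024],"claw": 60}

```text
time: 1.43
eef_pos: [0.4646, -0.0141, 0.1805]
tcp_rot: [0.997, 0.076, 0.0, 0.0]
contact_force: [1.1, -0.3, 0.2]
opening: 0.608
```

```bash
python3 -c "
from h import *
plan((488,225,130,8.7))"
```

```text
t 1.43 p [464.6 -14.1 180.5] yaw 8.72 tilt [ 0.0003 -0.0003] F [ 1.1 -0.3  0.2] Tq [ 0.01 -0.05  0.  ] open 51.7
dpos [0.0594, -0.2328, 0.0505] drot [0.0003, -0.0002, 0.0004]
```

Emit:
carry_out:
  commands:
    - {"delta_pos": [0.059,-0.233,0.05],"delta_rot": [0,0,0],"claw": 60}
    - {"delta_pos": [0.059,-0.233,0.05],"delta_rot": [0,0,0],"claw": 60}
    - {"delta_pos": [0.059,-0.233,0.05],"delta_rot": [0,0,0],"claw": 60}
    - {"delta_pos": [0.059,-0.233,0.05],"delta_rot": [0,0,0],"claw": 60}
    - {"delta_pos": [0.059,-0.233,0.05],"delta_rot": [0,0,0],"claw": 60}
    - {"delta_pos": [0.059,-0.233,0.05],"delta_rot": [0,0,0],"claw": 60}
    - {"delta_pos": [0.059,-0.233,0.05],"delta_rot": [0,0,0],"claw": 60}
    - {"delta_pos": [0.059,-0.233,0.05],"delta_rot": [0,0,0],"claw": 60}

```text
time: 2.1
eef_pos: [0.4865, 0.2267, 0.1292]
tcp_rot: [0.997, 0.078, -0.001, 0.001]
contact_force: [0.3, -0.1, -0.5]
opening: 0.598
```

```bash
cat >> h.py <<'E'
def wcloud(name):
    s=ctrl.get_state(); p,d=ctrl.read_camera("wrist"); cv2.imwrite(f"pics/{name}.png",p[:,:,::-1])
    P,i=cloud("wrist",d); m=i['mount']; Q=P@m[:3,:3].T+m[:3,3]
    Wd=Q@R.from_quat(s['tcp_rot']).as_matrix().T+s['eef_pos']; Wd[d==0]=0
    return Wd,p
E
python3 -c "
from h import *
W,p=wcloud('w1')
plan((488,225,130,8.7))
f=fit(W,.012,.045); print(f[:4])
"
```

```text
t 2.15 p [486.9 225.5 129.7] yaw 8.83 tilt [-0.0013 -0.0012] F [ 0.4 -0.   0.6] Tq [ 0.06  0.01 -0.04] open 51.2
dpos [0.001, 0.0006, -0.0003] drot [0.0009, 0.0015, 0.0023]
(array([576.4,  71.4]), array([112.4, 136.6]), np.float32(174.61), np.int64(15539))
```

View pics/w1.png

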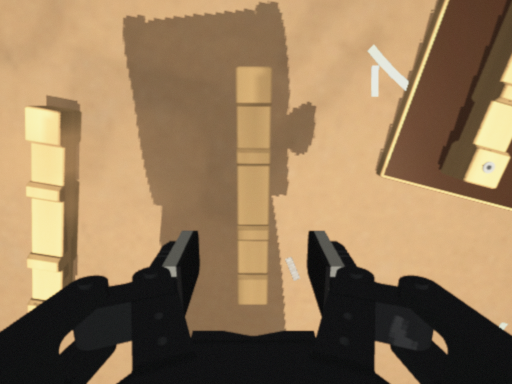

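The wrist view shows batten B squarely between the fingers, from (254,67) to (253,304).

```bash
python3 -c "
from h import *
W,p=wcloud('w2')
f=fit(W[50:320,222:290],.012,.045); print(f[:4])
f=fit(W[80:330,15:85],.012,.045); print(f[:4])
plan((488,225,20,8.7))
"
```

```text
(array([486.5, 228.6]), array([179.2,  24.1]), np.float32(8.53), np.int64(7661))
(array([444.4, 381.2]), array([ 26.3, 164.9]), np.float32(178.96), np.int64(7955))
t 2.2 p [487.2 224.7 130.1] yaw 8.74 tilt [-0.0006 -0.001 ] F [-0.1 -0.7 -0.4] Tq [ 0.03  0.03 -0.01] open 50.8
dpos [0.0009, -0.0003, 0.1101] drot [0.0009, 0.0007, 0.0007]
```

Emit:
carry_out:
  commands:
    - {"delta_pos": [0,-0.002,0.04],"delta_rot": [0.001,0.001,0],"claw": 60}
    - {"delta_pos": [0,-0.002,0.08],"delta_rot": [0.001,0.001,0],"claw": 60}
    - {"delta_pos": [0,-0.002,0.1],"delta_rot": [0.001,0.001,0],"claw": 60}
    - {"delta_pos": [0,-0.002,0.11],"delta_rot": [0.001,0.001,0],"claw": 60}
    - {"delta_pos": [0,-0.002,0.11],"delta_rot": [0.001,0.001,0],"claw": 60}
    - {"delta_pos": [0,-0.002,0.11],"delta_rot": [0.001,0.001,0],"claw": 25}
    - {"delta_pos": [0,-0.002,0.11],"delta_rot": [0.001,0.001,0],"claw": 15}
    - {"delta_pos": [0,-0.002,0.11],"delta_rot": [0.001,0.001,0],"claw": 15}
  force: 60

```text
time: 2.87
eef_pos: [0.4892, 0.2268, 0.0229]
tcp_rot: [0.997, 0.076, 0.003, -0.0]
contact_force: [1.3, 0.1, -0.1]
opening: 0.266
```

Emit:
carry_out:
  commands:
    - {"delta_pos": [0,0,0],"delta_rot": [0,0,0],"claw": 10}
    - {"delta_pos": [0,0,0],"delta_rot": [0,0,0],"claw": 10}

```text
time: 3.03
eef_pos: [0.4906, 0.2271, 0.0247]
tcp_rot: [0.997, 0.076, 0.005, -0.001]
contact_force: [-0.3, -0.4, -0.8]
opening: 0.268
```

```bash
python3 -c "
from h import *
plan((488,225,130,8.7))
"
```

```text
t 3.03 p [490.6 227.1  24.7] yaw 8.71 tilt [0.009  0.0023] F [-0.3 -0.4 -0.8] Tq [-0.03  0.    0.01] open 22.8
dpos [-0.0019, 0.0016, -0.1053] drot [-0.0009, -0.0092, 0.0001]
```

Emit:
carry_out:
  commands:
    - {"delta_pos": [0,0,-0.02],"delta_rot": [0,-0.009,0],"claw": 10}
    - {"delta_pos": [0,0,-0.05],"delta_rot": [0,-0.009,0],"claw": 10}
    - {"delta_pos": [0,0,-0.08],"delta_rot": [0,-0.009,0],"claw": 10}
    - {"delta_pos": [0,0,-0.105],"delta_rot": [0,-0.009,0],"claw": 10}
    - {"delta_pos": [0,0,-0.105],"delta_rot": [0,-0.009,0],"claw": 10}

```text
time: 3.45
eef_pos: [0.4935, 0.2281, 0.1366]
tcp_rot: [0.997, 0.076, 0.006, -0.002]
contact_force: [1.2, 0.3, -0.2]
opening: 0.266
```

```bash
python3 -c "
from h import *
plan((559,20,140,84.5))
"
```

```text
t 3.45 p [493.5 228.1 136.6] yaw 8.73 tilt [0.0123 0.004 ] F [ 1.2  0.3 -0.2] Tq [ 0.03 -0.05  0.03] open 22.6
dpos [0.0332, 0.2156, -0.0034] drot [0.0067, -0.0122, -1.3223]
```

Emit:
carry_out:
  commands:
    - {"delta_pos": [0.033,0.216,-0.003],"delta_rot": [0.007,-0.012,-1.32],"claw": 10}
    - {"delta_pos": [0.033,0.216,-0.003],"delta_rot": [0.007,-0.012,-1.32],"claw": 10}
    - {"delta_pos": [0.033,0.216,-0.003],"delta_rot": [0.007,-0.012,-1.32],"claw": 10}
    - {"delta_pos": [0.033,0.216,-0.003],"delta_rot": [0.007,-0.012,-1.32],"claw": 10}
    - {"delta_pos": [0.033,0.216,-0.003],"delta_rot": [0.007,-0.012,-1.32],"claw": 10}
    - {"delta_pos": [0.033,0.216,-0.003],"delta_rot": [0.007,-0.012,-1.32],"claw": 10}
    - {"delta_pos": [0.033,0.216,-0.003],"delta_rot": [0.007,-0.012,-1.32],"claw": 10}
    - {"delta_pos": [0.033,0.216,-0.003],"delta_rot": [0.007,-0.012,-1.32],"claw": 10}

```text
time: 4.12
eef_pos: [0.5592, 0.0176, 0.1392]
tcp_rot: [0.852, 0.523, 0.0, -0.0]
contact_force: [-0.4, -0.6, -1.2]
opening: 0.267
```

```bash
python3 -c "
from h import *
plan((559,20,140,84.5))
"
```

```text
t 4.12 p [559.2  17.6 139.2] yaw 63.09 tilt [-0.0003  0.0006] F [-0.4 -0.6 -1.2] Tq [-0.03 -0.02 -0.02] open 22.7
dpos [0.002, -0.0013, -0.0008] drot [-0.0004, -0.0005, -0.3737]
```

Emit:
carry_out:
  commands:
    - {"delta_pos": [0.002,-0.001,0],"delta_rot": [0,0,-0.374],"claw": 10}
    - {"delta_pos": [0.002,-0.001,0],"delta_rot": [0,0,-0.374],"claw": 10}
    - {"delta_pos": [0.002,-0.001,0],"delta_rot": [0,0,-0.374],"claw": 10}
    - {"delta_pos": [0.002,-0.001,0],"delta_rot": [0,0,-0.374],"claw": 10}
    - {"delta_pos": [0.002,-0.001,0],"delta_rot": [0,0,-0.374],"claw": 10}
    - {"delta_pos": [0.002,-0.001,0],"delta_rot": [0,0,-0.374],"claw": 10}

```text
time: 4.62
eef_pos: [0.559, 0.0199, 0.1389]
tcp_rot: [0.741, 0.672, -0.0, -0.0]
contact_force: [-0.2, -0.3, -0.3]
opening: 0.263
```

```bash
python3 -c "
from h import *
W,p=wcloud('w3')
plan((559,20,140,84.5))
p,d=ctrl.read_camera('top'); cv2.imwrite('pics/top3.png',cv2.resize(p[130:260,170:330,::-1],None,fx=4.5,fy=4.5,interpolation=cv2.INTER_CUBIC)); np.save('pics/top3.npy',d); np.save('pics/w3.npy',W)
"
```

```text
t 4.67 p [559.1  19.9 139. ] yaw 84.4 tilt [-0.0005  0.0006] F [-0.4 -0.5 -0.2] Tq [ 0.01  0.03 -0.02] open 22.5
dpos [0.0001, -0.0001, -0.001] drot [-0.0005, -0.0006, -0.0017]
```

View pics/w3.png

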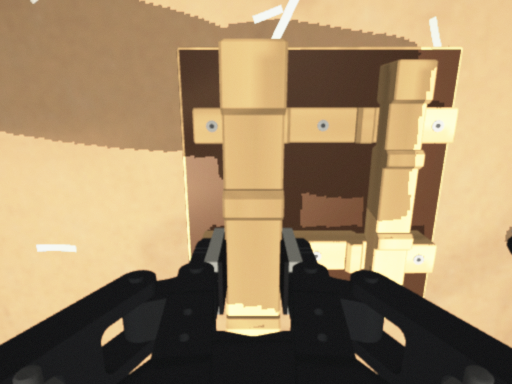

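View pics/top3.png

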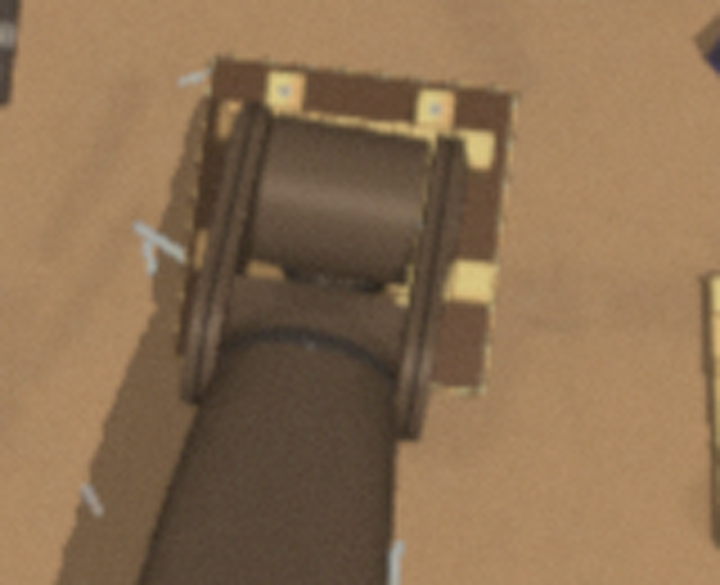

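The wrist view shows batten B held at columns 222–287. The two first-layer battens are at rows 107–143 and 232–270, and the laid one is at columns 370–435. Next I measure the relative offsets in this one camera.

```bash
cat > m3.py <<'E'
from h import *
W=np.load('pics/w3.npy')
c=np.array([609.1,15.5]);a=np.radians(-5.5)
Rb=np.array([[np.cos(a),-np.sin(a)],[np.sin(a),np.cos(a)]])
B=W.copy()*1000; B[...,:2]=(B[...,:2]-c)@Rb
def box(m,n):
    q=B[m]; print(n,len(q),'x',np.round(np.percentile(q[:,0],[1,50,99]),1),'y',np.round(np.percentile(q[:,1],[1,50,99]),1),'z',np.round(np.percentile(q[:,2],[5,50,95]),1))
    r=cv2.minAreaRect(q[:,:2].astype(np.float32)); print('   rect',np.round(r[0],1),np.round(r[1],1),round(r[2],2))
z=B[...,2]; v,u=np.mgrid[0:384,0:512]
box((z>100)&(z<160)&(u>210)&(u<300)&(v<225),'held')
box((z>36)&(z<46)&(u>288)&(u<372)&(v>100)&(v<150),'first +y')
box((z>36)&(z<46)&(u>310)&(u<350)&(v>225)&(v<280),'first -y')
box((z>36)&(z<70)&(u>360)&(u<440)&(v>50)&(v<230)&(z>47),'laid')
for col in (240,255,268): print(col,[ (r,round(B[r,col,1],1),round(B[r,col,2],1)) for r in range(32,230,4)])
for col in (300,335): print(col,[ (r,round(B[r,col,1],1),round(B[r,col,2],1)) for r in list(range(98,150,3))+list(range(222,282,3))])
E
python3 m3.py
```

```text
held 11811 x [-61.9 -50.2 -38.4] y [19.6 58.4 87.8] z [139.4 145.  146.9]
   rect [-50.1  53.4] [70.4 24.2] 89.69
first +y 1993 x [-25.    7.5  30.7] y [40.9 52.8 64.2] z [36.1 36.9 42.6]
   rect [ 3.4 52.4] [23.8 57.8] 89.85
first -y 656 x [-4.6 12.9 23.5] y [-58.8 -46.  -35.5] z [36.1 36.7 40.9]
   rect [  9.2 -47.6] [29.1 25.4] 1.64
laid 7093 x [36.  46.3 59.8] y [-17.2  44.1  91.4] z [50.6 54.6 60.8]
   rect [48.3 35.9] [113.   25.5] 89.89
240 [(32, np.float64(120.0), np.float64(-1.5)), (36, np.float64(116.7), np.float64(0.9)), (40, np.float64(88.0), np.float64(145.0)), (44, np.float64(86.7), np.float64(145.6)), (48, np.float64(85.4), np.float64(145.7)), (52, np.float64(84.0), np.float64(146.7)), (56, np.float64(82.7), np.float64(146.7)), (60, np.float64(81.5), np.float64(146.1)), (64, np.float64(80.2), np.float64(146.2)), (68, np.float64(78.9), np.float64(145.7)), (72, np.float64(77.7), np.float64(145.4)), (76, np.float64(76.3), np.float64(146.3)), (80, np.float64(75.0), np.float64(146.0)), (84, np.float64(73.6), np.float64(146.6)), (88, np.float64(72.3), np.float64(146.3)), (92
[... 8515 characters left out ...]
34, np.float64(-35.6), np.float64(21.0)), (237, np.float64(-36.0), np.float64(26.2)), (240, np.float64(-35.3), np.float64(33.6)), (243, np.float64(-36.3), np.float64(37.0)), (246, np.float64(-39.4), np.float64(35.8)), (249, np.float64(-42.2), np.float64(35.2)), (252, np.float64(-44.2), np.float64(36.3)), (255, np.float64(-46.3), np.float64(37.3)), (258, np.float64(-49.5), np.float64(36.0)), (261, np.float64(-52.3), np.float64(35.5)), (264, np.float64(-54.6), np.float64(36.2)), (267, np.float64(-57.2), np.float64(36.1)), (270, np.float64(-73.1), np.float64(12.2)), (273, np.float64(-75.3), np.float64(13.5)), (276, np.float64(-79.6), np.float64(11.1)), (279, np.float64(7.9), np.float64(165.0))]
```

```bash
cat > m4.py <<'E'
exec(open('m3.py').read().split("box((z>100)")[0])
for r in range(114,139,6):
    row=B[r-2:r+3,285:460]; zz=np.median(row[...,2],0); xx=np.median(row[...,0],0)
    hi=zz>39
    t=[(round(float((xx[k]+xx[k+1])/2),1),bool(hi[k+1])) for k in range(len(hi)-1) if hi[k]!=hi[k+1]]
    print(r,t)
for r in (125,):
    row=B[r-3:r+4,190:222]; print([(round(float(a),1),round(float(b),1)) for a,b in zip(np.median(row[...,0],0),np.median(row[...,2],0))][::2])
# sheet edges
m=(z>8)&(z<16)&(u>185)&(u<460)&(v>45)&(v<300); q=B[m]; r=cv2.minAreaRect(q[:,:2].astype(np.float32)); print(r)
E
python3 m4.py
```

```text
114 [(-25.7, False), (21.7, True), (34.6, False), (36.6, True), (100.0, False)]
120 [(-25.6, False), (21.6, True), (34.1, False), (36.4, True), (101.8, False)]
126 [(-24.5, False), (21.7, True), (33.1, False), (36.4, True), (101.5, False)]
132 [(-24.5, False), (21.5, True), (21.9, False), (22.4, True), (34.2, False), (36.5, True), (101.2, False)]
138 [(-24.3, False), (21.2, True), (21.6, False), (22.3, True), (33.6, False), (36.2, True), (101.1, False)]
[(-98.6, 12.5), (-97.2, 12.0), (-90.2, 41.9), (-88.8, 42.3), (-87.3, 42.8), (-86.0, 42.0), (-84.7, 42.5), (-83.3, 41.8), (-81.9, 42.2), (-80.6, 42.5), (-79.1, 43.2), (-77.8, 42.8), (-76.5, 42.5), (-75.1, 42.5), (-73.8, 41.9), (-72.4, 41.8)]
((-1.0156173706054688, 4.173126220703125), (208.0156707763672, 210.4286651611328), 89.36229705810547)
```

Emit:
carry_out:
  commands:
    - {"delta_pos": [0.003,-0.0005,0.03],"delta_rot": [0,0,0],"claw": 10}
    - {"delta_pos": [0.003,-0.0005,0.05],"delta_rot": [0,0,0],"claw": 10}
    - {"delta_pos": [0.003,-0.0005,0.059],"delta_rot": [0,0,0],"claw": 10}
    - {"delta_pos": [0.003,-0.0005,0.059],"delta_rot": [0,0,0],"claw": 10}
    - {"delta_pos": [0.003,-0.0005,0.059],"delta_rot": [0,0,0],"claw": 10}
    - {"delta_pos": [0.003,-0.0005,0.059],"delta_rot": [0,0,0],"claw": 10}

```text
time: 5.22
eef_pos: [0.56, 0.0228, 0.0815]
tcp_rot: [0.741, 0.672, 0.001, 0.001]
contact_force: [1.2, -0.4, -0.3]
opening: 0.26
```

```bash
python3 -c "
from h import *
W,p=wcloud('w4')
plan((559,20,140,84.5))
np.save('pics/w4.npy',W)
"
```

```text
t 5.27 p [560.2  22.8  81.8] yaw 84.42 tilt [0.0026 0.0001] F [-0.5 -0.6 -1.2] Tq [-0.01 -0.08 -0.  ] open 22.5
dpos [-0.0029, -0.0008, -0.0582] drot [0.0026, -0.0004, -0.0014]
```

View pics/w4.png

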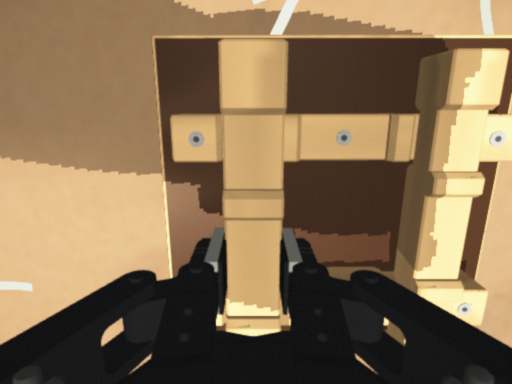

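```bash
cat > m5.py <<'E'
import sys
exec(open('m3.py').read().split("box((z>100)")[0].replace("'pics/w3.npy'","sys.argv[1]"))
box((z>72)&(z<110)&(u>210)&(u<295)&(v<225),'held')
box((z>33)&(z<46)&(u>292)&(u<385)&(v>100)&(v<175),'first +y mid')
box((z>33)&(z<46)&(u>165)&(u<219)&(v>100)&(v<175),'first +y left')
E
python3 m5.py pics/w4.npy
python3 - <<'E'
E
```

```text
held 11813 x [-61.2 -49.5 -37.7] y [22.6 61.3 90.7] z [82.  87.5 89.5]
   rect [-49.5  56.4] [70.4 24.2] 89.78
first +y mid 4143 x [-28.5  -4.   20.1] y [41.1 52.9 64.2] z [35.1 36.2 41.3]
   rect [-3.7 52.5] [23.9 50.8] 89.94
first +y left 2252 x [-91.2 -79.1 -67.2] y [41.2 53.3 64.6] z [40.8 42.1 43.3]
   rect [-79.2  52.5] [24.3 24.6] 89.94
```

Emit:
carry_out:
  commands:
    - {"delta_pos": [0.001,-0.0015,0.008],"delta_rot": [0.002,0,0],"claw": 10}
    - {"delta_pos": [0.001,-0.0015,0.014],"delta_rot": [0.002,0,0],"claw": 10}
    - {"delta_pos": [0.001,-0.0015,0.018],"delta_rot": [0.002,0,0],"claw": 10}
    - {"delta_pos": [0.001,-0.0015,0.022],"delta_rot": [0.002,0,0],"claw": 10}
    - {"delta_pos": [0.001,-0.0015,0.025],"delta_rot": [0.002,0,0],"claw": 10}
    - {"delta_pos": [0.001,-0.0015,0.028],"delta_rot": [0.002,0,0],"claw": 10}
    - {"delta_pos": [0.001,-0.0015,0.028],"delta_rot": [0.002,0,0],"claw": 10}

```text
time: 5.85
eef_pos: [0.5586, 0.0239, 0.0531]
tcp_rot: [0.741, 0.672, 0.0, -0.0]
contact_force: [-0.4, 0.1, -0.1]
opening: 0.268
```

```bash
python3 -c "
from h import *
W,p=wcloud('w5')
plan((559,20,53,84.5))
np.save('pics/w5.npy',W)
"; sed -i 's/z>72)&(z<110/z>46)\&(z<110/' m5.py; python3 m5.py pics/w5.npy
```

```text
t 5.9 p [558.8  23.9  53.4] yaw 84.41 tilt [0.0001 0.0004] F [ 0.1  0.  -0.6] Tq [ 0.01  0.02 -0.01] open 22.5
dpos [-0.0039, 0.0006, 0.0004] drot [0.0001, -0.0004, -0.0015]
held 11818 x [-62.7 -50.9 -39.2] y [23.7 62.3 91.7] z [53.6 59.2 61. ]
   rect [-51.   57.5] [70.2 24.1] 89.78
first +y mid 4991 x [-33.5 -12.9   7.5] y [40.9 53.1 64.4] z [35.1 36.4 42.5]
   rect [-12.7  52.6] [24.1 42.9] 89.9
first +y left 2957 x [-88.1 -76.8 -66.1] y [41.4 53.4 64.7] z [39.3 42.  43.2]
   rect [-77.5  52.9] [24. 23.] 88.89
```

View pics/w5.png

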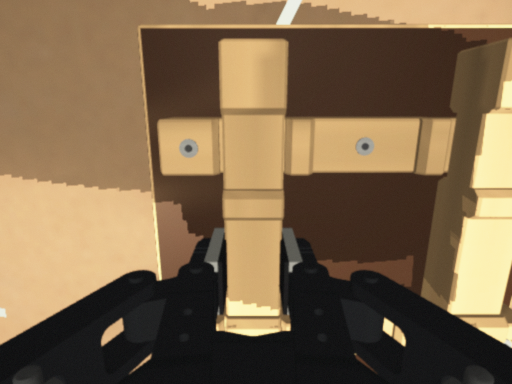

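Batten B is down in its notches with no measurable force. I'll press it 2 mm further until it contacts, then release.

Emit:
carry_out:
  commands:
    - {"delta_pos": [0,0,0.001],"delta_rot": [0,0,0],"claw": 10}
    - {"delta_pos": [0,0,0.002],"delta_rot": [0,0,0],"claw": 10}
    - {"delta_pos": [0,0,0.002],"delta_rot": [0,0,0],"claw": 10}

```text
time: 6.15
eef_pos: [0.5592, 0.0238, 0.0527]
tcp_rot: [0.741, 0.672, 0.0, -0.0]
contact_force: [-2.1, -0.5, 3.8]
opening: 0.268
```

```bash
python3 -c "
from h import *
plan((559,20,53,84.5))
"
```

```text
t 6.15 p [559.2  23.8  52.7] yaw 84.41 tilt [0.0001 0.0004] F [-2.1 -0.5  3.8] Tq [0.15 0.38 0.01] open 22.8
dpos [-0.0038, 0.0002, -0.0003] drot [0.0001, -0.0004, -0.0015]
```

Emit:
carry_out:
  commands:
    - {"delta_pos": [0,0,0],"delta_rot": [0,0,0],"claw": 60}
    - {"delta_pos": [0,0,0],"delta_rot": [0,0,0],"claw": 60}
    - {"delta_pos": [0,0,-0.001],"delta_rot": [0,0,0],"claw": 60}
    - {"delta_pos": [0,0,-0.03],"delta_rot": [0,0,0],"claw": 60}
    - {"delta_pos": [0,0,-0.07],"delta_rot": [0,0,0],"claw": 60}
    - {"delta_pos": [-0.06,0,-0.12],"delta_rot": [0,0,0],"claw": 60}
    - {"delta_pos": [-0.06,0,-0.15],"delta_rot": [0,0,0],"claw": 60}
    - {"delta_pos": [-0.06,0,-0.15],"delta_rot": [0,0,0],"claw": 60}

```text
time: 6.82
eef_pos: [0.5551, -0.0382, 0.2079]
tcp_rot: [0.741, 0.671, 0.002, 0.003]
contact_force: [0.4, -0.4, 1.6]
opening: 0.602
```

```bash
python3 -c "
from h import *
W,p=wcloud('w6')
plan((438,378,130,-0.9))
np.save('pics/w6.npy',W)
"
```

```text
t 6.87 p [556.5 -39.1 210.5] yaw 84.31 tilt [ 0.0118 -0.0038] F [ 1.9 -0.5  2.9] Tq [ 0.03 -0.05  0.  ] open 51.0
dpos [0.4035, -0.1602, 0.0774] drot [0.0118, -0.0069, 1.4872]
```

View pics/w6.png

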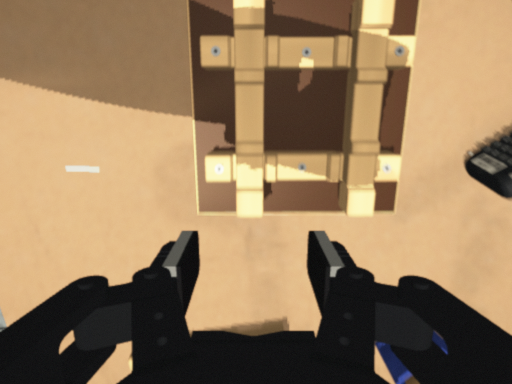

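Both second-layer battens now lie parallel, B at column 250 and the laid one at column 360, both down over the first layer. Next is batten A.

```bash
cat > m6.py <<'E'
import sys
exec(open('m3.py').read().split("box((z>100)")[0].replace("'pics/w3.npy'","sys.argv[1]"))
box((z>50)&(z<70)&(u>230)&(u<270)&(v<222),'near')
box((z>50)&(z<70)&(u>335)&(u<400)&(v<222),'far')
box((z>57)&(z<70)&(u>230)&(u<270)&(v<222),'near top')
box((z>57)&(z<70)&(u>335)&(u<400)&(v<222),'far top')
E
python3 m6.py pics/w6.npy
```

```text
near 6126 x [-62.4 -50.7 -39. ] y [-85.1  10.3  84.1] z [53.1 54.9 60.9]
   rect [-50.7  -0.9] [173.  24.] 89.77
far 6485 x [36.1 47.2 60. ] y [-84.8  10.1  84.2] z [52.8 54.8 60.8]
   rect [48.2  0.1] [174.1  25.1] 89.99
near top 2442 x [-62.4 -50.7 -39.1] y [-86.5  27.4  84.9] z [57.8 60.  61.2]
   rect [-50.7  -0.9] [173.   23.7] 89.85
far top 2439 x [36.2 47.7 59.8] y [-86.2  27.9  84.8] z [57.7 59.9 61.2]
   rect [48.2 -0.8] [172.4  25. ] 89.99
```

Emit:
carry_out:
  commands:
    - {"delta_pos": [0.4,-0.16,0],"delta_rot": [0.012,-0.007,1.487],"claw": 60}
    - {"delta_pos": [0.4,-0.16,0],"delta_rot": [0.012,-0.007,1.487],"claw": 60}
    - {"delta_pos": [0.4,-0.16,0],"delta_rot": [0.012,-0.007,1.487],"claw": 60}
    - {"delta_pos": [0.4,-0.16,0.02],"delta_rot": [0.012,-0.007,1.487],"claw": 60}
    - {"delta_pos": [0.4,-0.16,0.04],"delta_rot": [0.012,-0.007,1.487],"claw": 60}
    - {"delta_pos": [0.4,-0.16,0.06],"delta_rot": [0.012,-0.007,1.487],"claw": 60}
    - {"delta_pos": [0.4,-0.16,0.077],"delta_rot": [0.012,-0.007,1.487],"claw": 60}
    - {"delta_pos": [0.4,-0.16,0.077],"delta_rot": [0.012,-0.007,1.487],"claw": 60}

```text
time: 7.53
eef_pos: [0.4713, 0.2554, 0.1671]
tcp_rot: [0.962, 0.273, 0.0, -0.0]
contact_force: [0.5, -0.2, 0.2]
opening: 0.602
```

```bash
python3 -c "
from h import *
plan((438,378,130,-0.9))
"
```

```text
t 7.53 p [471.3 255.4 167.1] yaw 31.7 tilt [0.0002 0.0003] F [ 0.5 -0.2  0.2] Tq [-0.01  0.01 -0.01] open 51.2
dpos [0.0361, -0.1218, 0.0371] drot [-0.0002, -0.0003, 0.5689]
```

Emit:
carry_out:
  commands:
    - {"delta_pos": [0.036,-0.122,0.037],"delta_rot": [0,0,0.569],"claw": 60}
    - {"delta_pos": [0.036,-0.122,0.037],"delta_rot": [0,0,0.569],"claw": 60}
    - {"delta_pos": [0.036,-0.122,0.037],"delta_rot": [0,0,0.569],"claw": 60}
    - {"delta_pos": [0.036,-0.122,0.037],"delta_rot": [0,0,0.569],"claw": 60}
    - {"delta_pos": [0.036,-0.122,0.037],"delta_rot": [0,0,0.569],"claw": 60}
    - {"delta_pos": [0.036,-0.122,0.037],"delta_rot": [0,0,0.569],"claw": 60}
    - {"delta_pos": [0.036,-0.122,0.037],"delta_rot": [0,0,0.569],"claw": 60}
    - {"delta_pos": [0.036,-0.122,0.037],"delta_rot": [0,0,0.569],"claw": 60}

```text
time: 8.2
eef_pos: [0.4378, 0.3778, 0.1299]
tcp_rot: [1.0, -0.007, -0.0, -0.0]
contact_force: [0.1, -0.5, 0.7]
opening: 0.604
```

```bash
python3 -c "
from h import *
W,p=wcloud('w7')
f=fit(W[50:320,222:290],.012,.045); print(f[:4])
plan((438,379,22,-0.9))
"
```

```text
(array([436.9, 381.5]), array([ 24. , 178.7]), np.float32(179.06), np.int64(7635))
t 8.25 p [438.  377.6 130.1] yaw -0.86 tilt [0.0003 0.0003] F [-0.3  0.1 -0.1] Tq [0.01 0.03 0.01] open 50.7
dpos [-0.0001, -0.0013, 0.1081] drot [-0.0003, -0.0003, 0.0007]
```

View pics/w7.png

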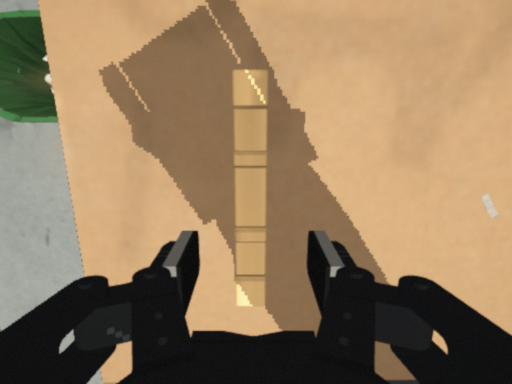

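Batten A lies between the fingers at columns 234–268, rows 69–306.

Emit:
carry_out:
  commands:
    - {"delta_pos": [0,-0.002,0.04],"delta_rot": [0,0,0],"claw": 60}
    - {"delta_pos": [0,-0.002,0.08],"delta_rot": [0,0,0],"claw": 60}
    - {"delta_pos": [0,-0.002,0.1],"delta_rot": [0,0,0],"claw": 60}
    - {"delta_pos": [0,-0.002,0.108],"delta_rot": [0,0,0],"claw": 60}
    - {"delta_pos": [0,-0.002,0.108],"delta_rot": [0,0,0],"claw": 60}
    - {"delta_pos": [0,-0.002,0.108],"delta_rot": [0,0,0],"claw": 25}
    - {"delta_pos": [0,-0.002,0.108],"delta_rot": [0,0,0],"claw": 15}
    - {"delta_pos": [0,-0.002,0.108],"delta_rot": [0,0,0],"claw": 10}
  force: 60

```text
time: 8.92
eef_pos: [0.4401, 0.3808, 0.0251]
tcp_rot: [1.0, -0.007, 0.002, -0.002]
contact_force: [0.7, 0.4, -0.6]
opening: 0.264
```

Emit:
carry_out:
  commands:
    - {"delta_pos": [0,0,0],"delta_rot": [0,0,0],"claw": 10}
    - {"delta_pos": [0,0,-0.01],"delta_rot": [0,0,0],"claw": 10}
    - {"delta_pos": [0,0,-0.04],"delta_rot": [0,0,0],"claw": 10}
    - {"delta_pos": [0,0,-0.08],"delta_rot": [0,0,0],"claw": 10}
    - {"delta_pos": [0,0,-0.12],"delta_rot": [0,0,0],"claw": 10}
    - {"delta_pos": [0,0,-0.14],"delta_rot": [0,0,0],"claw": 10}

```text
time: 9.42
eef_pos: [0.4415, 0.3817, 0.172]
tcp_rot: [1.0, -0.007, 0.006, -0.004]
contact_force: [0.8, 1.2, -0.1]
opening: 0.265
```

```bash
python3 -c "
from h import *
plan((614.5,67.5,160,-5.5))
"
```

```text
t 9.42 p [441.5 381.7 172. ] yaw -0.84 tilt [0.0128 0.0079] F [ 0.8  1.2 -0.1] Tq [ 0.03 -0.09 -0.  ] open 22.5
dpos [0.1775, 0.3118, 0.0118] drot [-0.0086, -0.0124, 0.0814]
```

Emit:
carry_out:
  commands:
    - {"delta_pos": [0.179,0.312,0.012],"delta_rot": [-0.009,-0.012,0.081],"claw": 10}
    - {"delta_pos": [0.179,0.312,0.012],"delta_rot": [-0.009,-0.012,0.081],"claw": 10}
    - {"delta_pos": [0.179,0.312,0.012],"delta_rot": [-0.009,-0.012,0.081],"claw": 10}
    - {"delta_pos": [0.179,0.312,0.012],"delta_rot": [-0.009,-0.012,0.081],"claw": 10}
    - {"delta_pos": [0.179,0.312,0.012],"delta_rot": [-0.009,-0.012,0.081],"claw": 10}
    - {"delta_pos": [0.179,0.312,0.012],"delta_rot": [-0.009,-0.012,0.081],"claw": 10}
    - {"delta_pos": [0.179,0.312,0.012],"delta_rot": [-0.009,-0.012,0.081],"claw": 10}
    - {"delta_pos": [0.179,0.312,0.012],"delta_rot": [-0.009,-0.012,0.081],"claw": 10}

```text
time: 10.08
eef_pos: [0.6039, 0.0882, 0.1616]
tcp_rot: [0.999, -0.048, 0.001, 0.0]
contact_force: [-0.4, 0.1, -0.6]
opening: 0.263
```

```bash
python3 -c "
from h import *
plan((616,67.5,100,-5.5))
"
```

```text
t 10.08 p [603.9  88.2 161.6] yaw -5.47 tilt [ 0.0019 -0.0004] F [-0.4  0.1 -0.6] Tq [ 0.1  -0.04 -0.04] open 22.3
dpos [0.0139, 0.0194, 0.0616] drot [0.0002, -0.002, 0.0005]
```

Emit:
carry_out:
  commands:
    - {"delta_pos": [0.014,0.0195,0.02],"delta_rot": [0,-0.002,0],"claw": 10}
    - {"delta_pos": [0.014,0.0195,0.045],"delta_rot": [0,-0.002,0],"claw": 10}
    - {"delta_pos": [0.014,0.0195,0.06],"delta_rot": [0,-0.002,0],"claw": 10}
    - {"delta_pos": [0.014,0.0195,0.061],"delta_rot": [0,-0.002,0],"claw": 10}
    - {"delta_pos": [0.014,0.0195,0.061],"delta_rot": [0,-0.002,0],"claw": 10}
    - {"delta_pos": [0.014,0.0195,0.061],"delta_rot": [0,-0.002,0],"claw": 10}

```text
time: 10.58
eef_pos: [0.6169, 0.0677, 0.1023]
tcp_rot: [0.999, -0.047, 0.001, 0.0]
contact_force: [0.3, -0.1, -1.2]
opening: 0.259
```

```bash
python3 -c "
from h import *
W,p=wcloud('w8')
plan((616,67.5,72,-5.5))
np.save('pics/w8.npy',W)
"
```

```text
t 10.63 p [617.2  67.8 102.8] yaw -5.43 tilt [ 0.0034 -0.0004] F [-1.   0.4  0.3] Tq [ 0.01 -0.02  0.04] open 22.6
dpos [-0.0013, 0.0004, 0.0308] drot [0.0001, -0.0034, 0.0013]
```

View pics/w8.png

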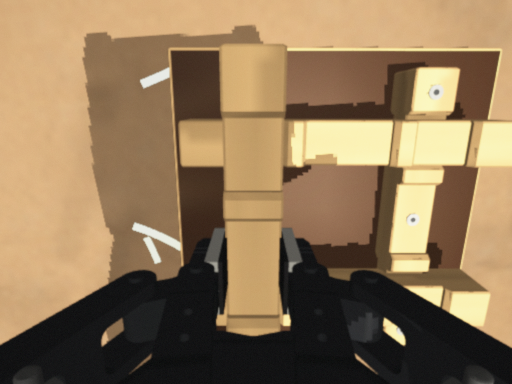

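```bash
cat > m8.py <<'E'
import sys
src=open('m3.py').read().split("box((z>100)")[0].replace("'pics/w3.npy'","sys.argv[1]")
exec(src)
box((z>zl)&(z<zl+40)&(u>215)&(u<292)&(v<222) if (zl:=float(sys.argv[2])) else 0,'held')
box((z>50)&(z<65)&(u>305)&(u<512)&(v>95)&(v<180),'far (right part)')
box((z>50)&(z<65)&(u>150)&(u<220)&(v>105)&(v<175),'far (left end)')
for r in (130,150):
    row=B[r-3:r+4,175:512]; zz=np.median(row[...,2],0); yy=np.median(row[...,1],0); hi=zz>57
    print([(round(float((yy[k]+yy[k+1])/2),1),bool(hi[k+1])) for k in range(len(hi)-1) if hi[k]!=hi[k+1]])
E
python3 m8.py pics/w8.npy 80
```

```text
held 11085 x [24.  59.9 88.7] y [42.5 54.3 65.9] z [100.7 106.4 108.2]
   rect [55.6 54.2] [24.2 67.5] 89.89
far (right part) 9360 x [36.6 48.8 60.4] y [-80.5 -27.7  24.5] z [53.1 54.6 60.6]
   rect [ 48.4 -29.9] [ 24.2 112.4] 0.03
far (left end) 1903 x [36.6 49.  60.5] y [71.7 82.1 92.7] z [58.7 60.1 61.1]
   rect [48.4 82.4] [21.7 24.5] 89.36
[(98.6, True), (26.3, False), (-20.5, True), (-31.6, False), (-61.6, True)]
[(98.0, True), (26.4, False), (-20.2, True), (-32.9, False), (-61.2, True), (-61.7, False), (-62.4, True)]
```

Emit:
carry_out:
  commands:
    - {"delta_pos": [-0.001,0.001,0.008],"delta_rot": [0,-0.003,0],"claw": 10}
    - {"delta_pos": [-0.001,0.001,0.014],"delta_rot": [0,-0.003,0],"claw": 10}
    - {"delta_pos": [-0.001,0.001,0.019],"delta_rot": [0,-0.003,0],"claw": 10}
    - {"delta_pos": [-0.001,0.001,0.023],"delta_rot": [0,-0.003,0],"claw": 10}
    - {"delta_pos": [-0.001,0.001,0.027],"delta_rot": [0,-0.003,0],"claw": 10}
    - {"delta_pos": [-0.001,0.001,0.03],"delta_rot": [0,-0.003,0],"claw": 10}
    - {"delta_pos": [-0.001,0.001,0.031],"delta_rot": [0,-0.003,0],"claw": 10}
    - {"delta_pos": [-0.001,0.001,0.031],"delta_rot": [0,-0.003,0],"claw": 10}

```text
time: 11.3
eef_pos: [0.6162, 0.067, 0.0729]
tcp_rot: [0.999, -0.047, -0.0, 0.0]
contact_force: [-4.2, -0.2, 6.0]
opening: 0.264
```

```bash
python3 -c "
from h import *
W,p=wcloud('w9')
plan((616,67.5,72,-5.5))
np.save('pics/w9.npy',W)
"; python3 m8.py pics/w9.npy 65
```

```text
t 11.35 p [616.2  67.   72.8] yaw -5.42 tilt [-0.0008 -0.0001] F [-4.1  0.   5.3] Tq [0.07 0.47 0.03] open 22.4
dpos [-0.0002, -0.0005, 0.0008] drot [0.0002, 0.0008, 0.0015]
held 11121 x [23.3 59.3 88. ] y [41.7 53.6 65.1] z [71.4 77.1 78.9]
   rect [55.1 53.4] [67.2 24.1] 0.03
far (right part) 10997 x [36.6 48.8 60.2] y [-61.7 -17.1  29.6] z [53.1 54.4 60.2]
   rect [ 48.3 -16.3] [94.4 24.2] 89.89
far (left end) 3051 x [38.5 50.  60.6] y [68.2 80.1 92.6] z [58.2 60.  61.1]
   rect [49.3 80.6] [25.5 22.6] 89.92
[(67.7, False), (66.3, True), (40.4, False), (37.8, True), (26.5, False), (-20.6, True), (-32.5, False)]
[(67.6, False), (66.2, True), (40.7, False), (38.0, True), (25.7, False), (-20.4, True), (-32.7, False)]
```

View pics/w9.png

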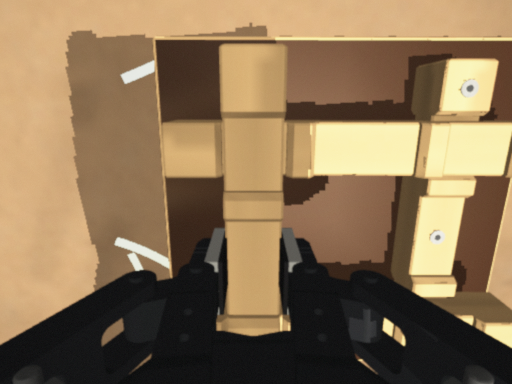

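Batten A is seated, with its top at about 78 mm and 5 N of contact. Releasing.

Emit:
carry_out:
  commands:
    - {"delta_pos": [0,0,0],"delta_rot": [0,0,0],"claw": 60}
    - {"delta_pos": [0,0,0],"delta_rot": [0,0,0],"claw": 60}
    - {"delta_pos": [0,0,-0.001],"delta_rot": [0,0,0],"claw": 60}
    - {"delta_pos": [0,0,-0.03],"delta_rot": [0,0,0],"claw": 60}
    - {"delta_pos": [0,0,-0.07],"delta_rot": [0,0,0],"claw": 60}
    - {"delta_pos": [-0.04,0.04,-0.1],"delta_rot": [0,0,0],"claw": 60}
    - {"delta_pos": [-0.08,0.08,-0.12],"delta_rot": [0,0,0],"claw": 60}
    - {"delta_pos": [-0.1,0.12,-0.12],"delta_rot": [0,0,0],"claw": 60}

```text
time: 12.02
eef_pos: [0.5317, -0.0123, 0.1883]
tcp_rot: [0.999, -0.046, 0.002, 0.0]
contact_force: [0.4, -0.6, 0.9]
opening: 0.597
```

```bash
python3 -c "
from h import *
W,p=wcloud('w10')
plan((486,-241.5,130,2.9))
np.save('pics/w10.npy',W)
"
```

```text
t 12.07 p [527.9 -16.8 187.9] yaw -5.44 tilt [-0.0009 -0.0044] F [-0.  -0.9 -0.6] Tq [-0.03 -0.02  0.06] open 50.7
dpos [-0.0204, 0.2274, 0.0589] drot [0.0044, 0.0008, -0.1455]
```

View pics/w10.png

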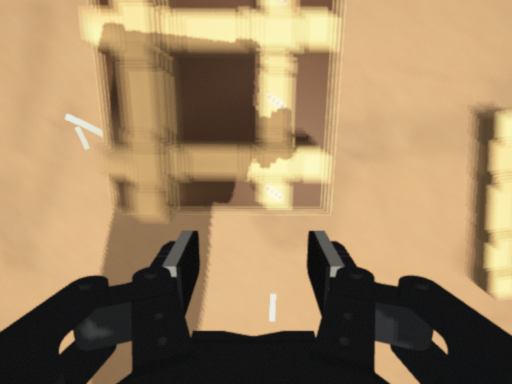

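Motion-blurred, but it shows batten A (column 145) laid across both second-layer battens. Next is C.

Emit:
carry_out:
  commands:
    - {"delta_pos": [-0.02,0.228,0.059],"delta_rot": [0.004,0,-0.145],"claw": 60}
    - {"delta_pos": [-0.02,0.228,0.059],"delta_rot": [0.004,0,-0.145],"claw": 60}
    - {"delta_pos": [-0.02,0.228,0.059],"delta_rot": [0.004,0,-0.145],"claw": 60}
    - {"delta_pos": [-0.02,0.228,0.059],"delta_rot": [0.004,0,-0.145],"claw": 60}
    - {"delta_pos": [-0.02,0.228,0.059],"delta_rot": [0.004,0,-0.145],"claw": 60}
    - {"delta_pos": [-0.02,0.228,0.059],"delta_rot": [0.004,0,-0.145],"claw": 60}
    - {"delta_pos": [-0.02,0.228,0.059],"delta_rot": [0.004,0,-0.145],"claw": 60}
    - {"delta_pos": [-0.02,0.228,0.059],"delta_rot": [0.004,0,-0.145],"claw": 60}

```text
time: 12.73
eef_pos: [0.4855, -0.2436, 0.1291]
tcp_rot: [1.0, 0.023, -0.001, -0.0]
contact_force: [-1.4, 0.2, 0.1]
opening: 0.603
```

```bash
python3 -c "
from h import *
W,p=wcloud('w11')
f=fit(W[50:320,222:290],.012,.045); print(f[:4])
plan((486,-241.5,22,2.9))
p,d=ctrl.read_camera('top'); cv2.imwrite('pics/top11.png',cv2.resize(p[130:260,170:330,::-1],None,fx=4.5,fy=4.5,interpolation=cv2.INTER_CUBIC)); np.save('pics/top11.npy',d)
"
```

```text
(array([ 484. , -240.5]), array([180.6,  24. ]), np.float32(2.95), np.int64(7680))
t 12.78 p [ 486.  -242.4  129.4] yaw 2.77 tilt [-0.0015  0.0006] F [ 0.  -0.1 -0. ] Tq [ 0.   -0.02  0.02] open 51.0
dpos [0.0002, -0.0008, 0.1074] drot [-0.0007, 0.0015, -0.0023]
```

View pics/w11.png

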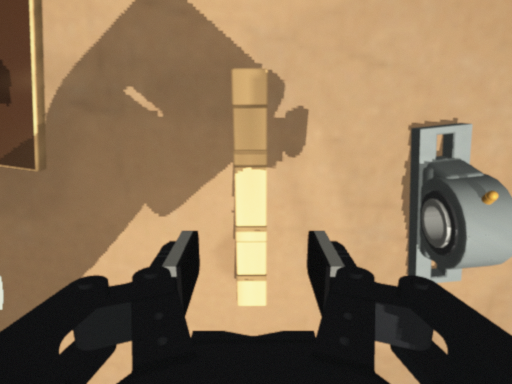

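View pics/top11.png

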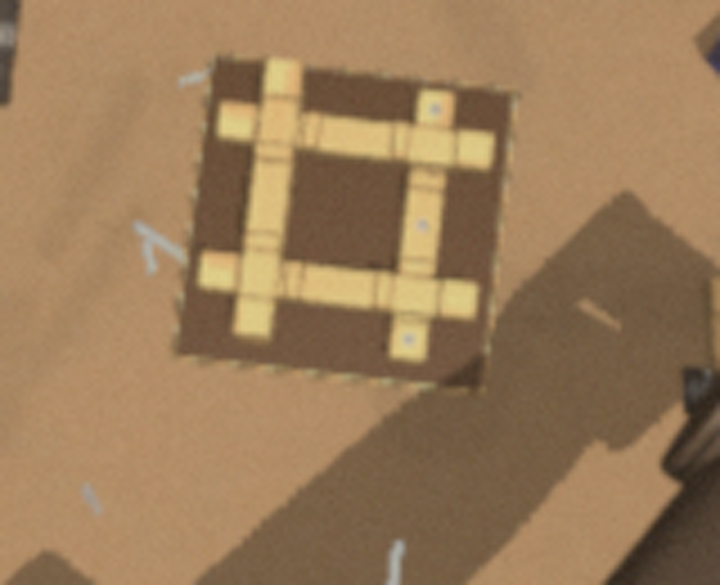

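The crib looks right, with A locked across at top-view column 270. Batten C is centred between the fingers, columns 232–267. The bearing is visible at (460,210).

Emit:
carry_out:
  commands:
    - {"delta_pos": [-0.002,-0.001,0.04],"delta_rot": [0,0.001,-0.002],"claw": 60}
    - {"delta_pos": [-0.002,-0.001,0.08],"delta_rot": [0,0.001,-0.002],"claw": 60}
    - {"delta_pos": [-0.002,-0.001,0.1],"delta_rot": [0,0.001,-0.002],"claw": 60}
    - {"delta_pos": [-0.002,-0.001,0.108],"delta_rot": [0,0.001,-0.002],"claw": 60}
    - {"delta_pos": [-0.002,-0.001,0.108],"delta_rot": [0,0.001,-0.002],"claw": 60}
    - {"delta_pos": [-0.002,-0.001,0.108],"delta_rot": [0,0.001,-0.002],"claw": 25}
    - {"delta_pos": [-0.002,-0.001,0.108],"delta_rot": [0,0.001,-0.002],"claw": 15}
    - {"delta_pos": [-0.002,-0.001,0.108],"delta_rot": [0,0.001,-0.002],"claw": 10}
  force: 60

```text
time: 13.5
eef_pos: [0.4862, -0.2417, 0.0245]
tcp_rot: [1.0, 0.026, 0.002, 0.001]
contact_force: [-0.2, -1.1, 0.4]
opening: 0.262
```

Emit:
carry_out:
  commands:
    - {"delta_pos": [0,0,0],"delta_rot": [0,0,0],"claw": 10}
    - {"delta_pos": [0,0,-0.01],"delta_rot": [0,0,0],"claw": 10}
    - {"delta_pos": [0,0,-0.04],"delta_rot": [0,0,0],"claw": 10}
    - {"delta_pos": [0,0,-0.08],"delta_rot": [0,0,0],"claw": 10}
    - {"delta_pos": [0,0,-0.12],"delta_rot": [0,0,0],"claw": 10}
    - {"delta_pos": [0,0,-0.14],"delta_rot": [0,0,0],"claw": 10}

```text
time: 14.0
eef_pos: [0.4876, -0.2428, 0.1713]
tcp_rot: [1.0, 0.026, 0.006, 0.004]
contact_force: [1.1, -0.7, 0.7]
opening: 0.264
```

```bash
python3 -c "
from h import *
plan((606,-32,160,-5.5))
"
```

```text
t 14.0 p [ 487.6 -242.8  171.3] yaw 3.01 tilt [ 0.0114 -0.0082] F [ 1.1 -0.7  0.7] Tq [-0.01 -0.07  0.04] open 22.5
dpos [0.1292, -0.2044, 0.0109] drot [0.008, -0.0116, 0.1484]
```

Emit:
carry_out:
  commands:
    - {"delta_pos": [0.129,-0.204,0.011],"delta_rot": [0.008,-0.012,0.148],"claw": 10}
    - {"delta_pos": [0.129,-0.204,0.011],"delta_rot": [0.008,-0.012,0.148],"claw": 10}
    - {"delta_pos": [0.129,-0.204,0.011],"delta_rot": [0.008,-0.012,0.148],"claw": 10}
    - {"delta_pos": [0.129,-0.204,0.011],"delta_rot": [0.008,-0.012,0.148],"claw": 10}
    - {"delta_pos": [0.129,-0.204,0.011],"delta_rot": [0.008,-0.012,0.148],"claw": 10}
    - {"delta_pos": [0.129,-0.204,0.011],"delta_rot": [0.008,-0.012,0.148],"claw": 10}
    - {"delta_pos": [0.129,-0.204,0.011],"delta_rot": [0.008,-0.012,0.148],"claw": 10}
    - {"delta_pos": [0.129,-0.204,0.011],"delta_rot": [0.008,-0.012,0.148],"claw": 10}

```text
time: 14.67
eef_pos: [0.6065, -0.0306, 0.1609]
tcp_rot: [0.999, -0.046, 0.0, 0.0]
contact_force: [0.2, -1.0, -0.8]
opening: 0.264
```

```bash
python3 -c "
from h import *
plan((605.5,-32,100,-5.5))
"
```

```text
t 14.67 p [606.5 -30.6 160.9] yaw -5.27 tilt [ 0.0006 -0.0004] F [ 0.2 -1.  -0.8] Tq [ 0.05 -0.02 -0.03] open 22.4
dpos [-0.0009, 0.0015, 0.0609] drot [0.0004, -0.0006, 0.0041]
```

Emit:
carry_out:
  commands:
    - {"delta_pos": [-0.001,0.0015,0.03],"delta_rot": [0,0,0.004],"claw": 10}
    - {"delta_pos": [-0.001,0.0015,0.05],"delta_rot": [0,0,0.004],"claw": 10}
    - {"delta_pos": [-0.001,0.0015,0.06],"delta_rot": [0,0,0.004],"claw": 10}
    - {"delta_pos": [-0.001,0.0015,0.061],"delta_rot": [0,0,0.004],"claw": 10}
    - {"delta_pos": [-0.001,0.0015,0.061],"delta_rot": [0,0,0.004],"claw": 10}
    - {"delta_pos": [-0.001,0.0015,0.061],"delta_rot": [0,0,0.004],"claw": 10}

```text
time: 15.17
eef_pos: [0.6062, -0.0328, 0.1014]
tcp_rot: [0.999, -0.048, 0.001, 0.0]
contact_force: [-0.3, 0.2, -0.3]
opening: 0.263
```

```bash
python3 -c "
from h import *
W,p=wcloud('w12')
plan((605.5,-32,72,-5.5))
np.save('pics/w12.npy',W)
"
```

```text
t 15.22 p [606.4 -32.7 101.8] yaw -5.54 tilt [ 0.0036 -0.0012] F [ 0.9 -0.5 -0.9] Tq [ 0.07  0.02 -0.06] open 22.5
dpos [-0.0011, -0.0007, 0.0298] drot [0.0008, -0.0036, -0.0007]
```

View pics/w12.png

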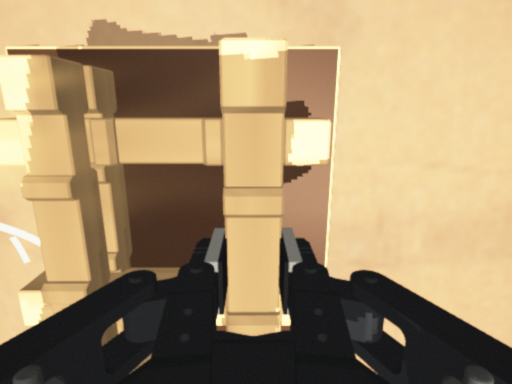

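The wrist view shows C held at columns 220–288 over the right notch. The far batten is at rows 117–165 and its right end is at column 331.

```bash
cat > m12.py <<'E'
import sys
src=open('m3.py').read().split("box((z>100)")[0].replace("'pics/w3.npy'","sys.argv[1]")
exec(src)
zl=float(sys.argv[2])
box((z>zl)&(z<zl+40)&(u>212)&(u<295)&(v<222),'held')
box((z>50)&(z<65)&(u>130)&(u<215)&(v>95)&(v<180),'far (left part)')
box((z>50)&(z<65)&(u>292)&(u<380)&(v>105)&(v<185),'far (right end)')
box((z>66)&(z<85)&(u>0)&(u<115)&(v>45)&(v<285),'A')
E
python3 m12.py pics/w12.npy 85
```

```text
held 11540 x [21.4 60.1 89.4] y [-58.8 -47.  -35.4] z [100.4 105.9 107.9]
   rect [ 55.2 -47.1] [24.2 70.2] 89.98
far (left part) 3782 x [37.  49.1 60.5] y [-26.9  -4.2  18.2] z [53.  54.2 60.3]
   rect [48.7 -4. ] [46.7 24.2] 89.23
far (right end) 1700 x [36.9 49.1 60.3] y [-86.8 -77.2 -68. ] z [58.9 60.1 61.1]
   rect [ 48.5 -77.5] [19.7 23.7] 89.79
A 12986 x [-24.4  40.5  87.6] y [40.8 50.7 64.6] z [68.7 72.5 78.7]
   rect [29.7 53.3] [ 26.1 118.3] 89.8
```

Emit:
carry_out:
  commands:
    - {"delta_pos": [-0.0015,0,0.008],"delta_rot": [0.001,-0.004,0],"claw": 10}
    - {"delta_pos": [-0.0015,0,0.014],"delta_rot": [0.001,-0.004,0],"claw": 10}
    - {"delta_pos": [-0.0015,0,0.019],"delta_rot": [0.001,-0.004,0],"claw": 10}
    - {"delta_pos": [-0.0015,0,0.023],"delta_rot": [0.001,-0.004,0],"claw": 10}
    - {"delta_pos": [-0.0015,0,0.026],"delta_rot": [0.001,-0.004,0],"claw": 10}
    - {"delta_pos": [-0.0015,0,0.029],"delta_rot": [0.001,-0.004,0],"claw": 10}
    - {"delta_pos": [-0.0015,0,0.031],"delta_rot": [0.001,-0.004,0],"claw": 10}
    - {"delta_pos": [-0.0015,0,0.031],"delta_rot": [0.001,-0.004,0],"claw": 10}

```text
time: 15.88
eef_pos: [0.6051, -0.0326, 0.0724]
tcp_rot: [0.999, -0.048, -0.001, -0.0]
contact_force: [-5.2, -0.0, 8.4]
opening: 0.264
```

```bash
python3 -c "
from h import *
W,p=wcloud('w13')
plan((605.5,-32,72,-5.5))
np.save('pics/w13.npy',W)
"; python3 m12.py pics/w13.npy 65
```

```text
t 15.93 p [605.1 -32.6  72.4] yaw -5.51 tilt [-0.0016  0.0002] F [-5.3  0.7  7.3] Tq [ 0.07  0.67 -0.01] open 22.3
dpos [0.0003, -0.0006, 0.0004] drot [-0.0, 0.0016, -0.0002]
held 11572 x [20.3 59.  88.3] y [-58.6 -47.1 -35.2] z [71.4 77.  78.9]
   rect [ 54.  -46.9] [24.2 70.3] 89.92
far (left part) 4554 x [36.7 49.1 60.5] y [-30.2 -11.2   7.6] z [53.1 54.4 60.6]
   rect [ 48.4 -10.7] [39.9 24.3] 89.94
far (right end) 2987 x [36.5 49.2 60.4] y [-86.7 -75.4 -64.3] z [58.9 60.1 61.2]
   rect [ 48.4 -75.6] [24.3 23.3] 0.45
A 9727 x [-9.5 32.3 85.8] y [40.5 44.  61.7] z [67.3 72.1 77.9]
   rect [36.8 42.9] [ 24.7 100.8] 78.25
```

Emit:
carry_out:
  commands:
    - {"delta_pos": [0,0,0],"delta_rot": [0,0,0],"claw": 60}
    - {"delta_pos": [0,0,0],"delta_rot": [0,0,0],"claw": 60}
    - {"delta_pos": [0,0,-0.001],"delta_rot": [0,0,0],"claw": 60}
    - {"delta_pos": [0,0,-0.03],"delta_rot": [0,0,0],"claw": 60}
    - {"delta_pos": [0,0,-0.07],"delta_rot": [0,0,0],"claw": 60}
    - {"delta_pos": [-0.04,0.04,-0.1],"delta_rot": [0,0,-0.1],"claw": 60}
    - {"delta_pos": [-0.08,0.08,-0.12],"delta_rot": [0,0,-0.2],"claw": 80}
    - {"delta_pos": [-0.1,0.12,-0.12],"delta_rot": [0,0,-0.24],"claw": 80}

```text
time: 16.6
eef_pos: [0.5206, -0.1119, 0.1879]
tcp_rot: [0.997, 0.075, 0.001, 0.001]
contact_force: [0.9, -1.2, -0.4]
opening: 0.794
```

```bash
python3 -c "
from h import *
plan((460,-392,180,8.5))
"
```

```text
t 16.6 p [ 520.6 -111.9  187.9] yaw 8.63 tilt [ 0.0026 -0.0013] F [ 0.9 -1.2 -0.4] Tq [-0.    0.03  0.09] open 67.4
dpos [-0.102, 0.2679, 0.0081] drot [0.0017, -0.0023, 0.0023]
```

Emit:
carry_out:
  commands:
    - {"delta_pos": [-0.102,0.268,0.008],"delta_rot": [0.002,-0.002,0.002],"claw": 80}
    - {"delta_pos": [-0.102,0.268,0.008],"delta_rot": [0.002,-0.002,0.002],"claw": 80}
    - {"delta_pos": [-0.102,0.268,0.008],"delta_rot": [0.002,-0.002,0.002],"claw": 80}
    - {"delta_pos": [-0.102,0.268,0.008],"delta_rot": [0.002,-0.002,0.002],"claw": 80}
    - {"delta_pos": [-0.102,0.268,0.008],"delta_rot": [0.002,-0.002,0.002],"claw": 80}
    - {"delta_pos": [-0.102,0.268,0.008],"delta_rot": [0.002,-0.002,0.002],"claw": 80}
    - {"delta_pos": [-0.102,0.268,0.008],"delta_rot": [0.002,-0.002,0.002],"claw": 80}
    - {"delta_pos": [-0.102,0.268,0.008],"delta_rot": [0.002,-0.002,0.002],"claw": 80}

```text
time: 17.27
eef_pos: [0.4582, -0.3984, 0.1802]
tcp_rot: [0.997, 0.071, 0.0, 0.002]
contact_force: [-0.5, -0.3, 0.0]
opening: 0.802
```

Emit:
carry_out:
  commands:
    - {"delta_pos": [0,0,0],"delta_rot": [0,0,0],"claw": 80}
    - {"delta_pos": [0,0,0],"delta_rot": [0,0,0],"claw": 80}

```text
time: 17.43
eef_pos: [0.4577, -0.3989, 0.1797]
tcp_rot: [0.997, 0.071, -0.0, 0.001]
contact_force: [0.4, 0.1, -0.0]
opening: 0.797
```

```bash
python3 -c "
from h import *
W,p=wcloud('w14')
plan((478.5,-392,130,8.5))
np.save('pics/w14.npy',W)
p,d=ctrl.read_camera('top'); cv2.imwrite('pics/top14.png',cv2.resize(p[130:260,170:330,::-1],None,fx=4.5,fy=4.5,interpolation=cv2.INTER_CUBIC)); np.save('pics/top14.npy',d)
"
```

```text
t 17.48 p [ 458.1 -397.9  179.8] yaw 8.18 tilt [ 0.0003 -0.0025] F [-0.3  0.2 -0. ] Tq [-0.03  0.01  0.02] open 68.1
dpos [0.021, -0.0031, 0.0498] drot [0.0025, 0.0001, -0.0056]
```

View pics/w14.png

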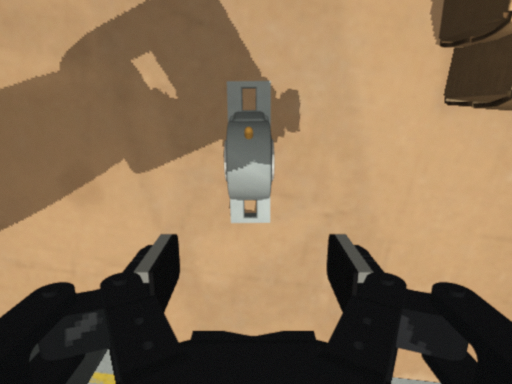

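View pics/top14.png

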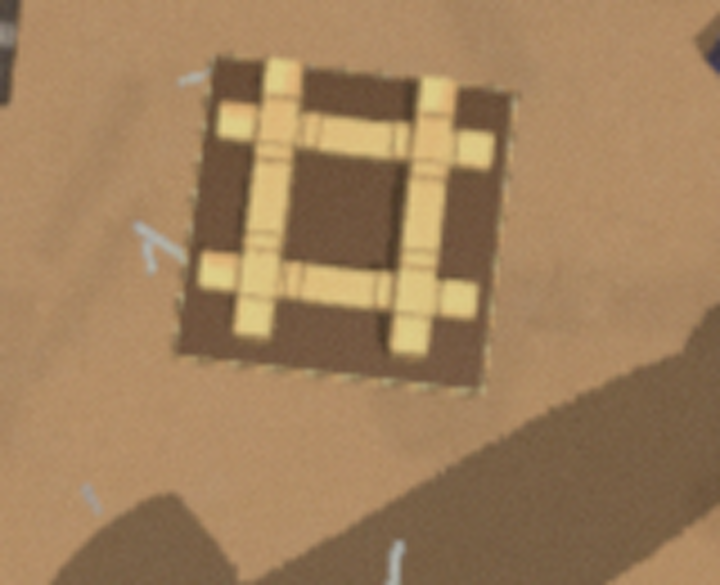

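The top view shows all four crib battens in place. The wrist view shows the bearing upright at columns 228–272, rows 80–222.

Run:
```python
from h import *
W=np.load('pics/w14.npy')
w=W[70:230,205:290]
for lo,hi in((.006,.022),(.006,.09),(.03,.09),(.055,.09)):
    f=fit(w,lo,hi); print(lo,hi,f[:4],np.round(f[4].mean(0)*1000,1))
q=w[(w[...,2]>.005)&(w[...,2]<.025)]; r=cv2.minAreaRect((q[:,:2]*1000).astype(np.float32)); print('foot',r)
d=np.load('pics/top14.npy'); T,_=cloud('top',d); T=T[130:230,195:300]
f=fit(T,.064,.1); print('third comp',f[:4])
m=((T[...,2]>.064)&(T[...,2]<.1)).astype(np.uint8)
n,l,s,c=cv2.connectedComponentsWithStats(m,connectivity=4)
for k in range(1,n):
    if s[k,4]>30:
        q=T[l==k]; print(s[k,4],cv2.minAreaRect((q[:,:2]*1000).astype(np.float32)),np.percentile(q[:,2],[50,90])*1000)
```

```text
0.006 0.022 (array([ 523.1, -385. ]), array([38.3, 37.9]), np.float32(8.89), np.int64(1154)) [ 528.3 -384.6   14.3]
0.006 0.09 (array([ 477.6, -392.1]), array([130.4,  40. ]), np.float32(8.57), np.int64(5820)) [ 485.5 -390.9   46.6]
0.03 0.09 (array([ 478.8, -391.9]), array([71.9, 40. ]), np.float32(8.57), np.int64(3843)) [ 483.5 -391.2   63. ]
0.055 0.09 (array([ 478.6, -391.6]), array([57.6, 38.9]), np.float32(8.03), np.int64(3162)) [ 480.8 -391.5   66.6]
foot ((477.6229248046875, -391.9083557128906), (130.4513397216797, 37.97515106201172), 8.531001091003418)
third comp (array([614.4,  65.9]), array([ 24., 180.]), np.float32(174.6), np.int64(519))
519 ((614.4240112304688, 65.90704345703125), (23.976303100585938, 180.04623413085938), 84.60281372070312) [73.1517296  78.77793341]
519 ((604.55810546875, -33.518089294433594), (24.045387268066406, 179.3413543701172), 84.53739929199219) [73.29628698 78.92507198]
```

Emit:
carry_out:
  commands:
    - {"delta_pos": [0.02,-0.003,0.03],"delta_rot": [0.002,0,-0.006],"claw": 80}
    - {"delta_pos": [0.02,-0.003,0.06],"delta_rot": [0.002,0,-0.006],"claw": 80}
    - {"delta_pos": [0.02,-0.003,0.07],"delta_rot": [0.002,0,-0.006],"claw": 80}
    - {"delta_pos": [0.02,-0.003,0.07],"delta_rot": [0.002,0,-0.006],"claw": 80}
    - {"delta_pos": [0.02,-0.003,0.07],"delta_rot": [0.002,0,-0.006],"claw": 80}

```text
time: 17.95
eef_pos: [0.4778, -0.3908, 0.1098]
tcp_rot: [0.997, 0.075, -0.0, -0.0]
contact_force: [0.1, 0.3, -0.1]
opening: 0.8
```

```bash
python3 -c "
from h import *
W,p=wcloud('w15')
plan((478,-392,37,8.5))
"
```

```text
t 18.0 p [ 478.3 -391.8  111.2] yaw 8.62 tilt [ 0.0011 -0.0018] F [-0.1 -0.1  0.8] Tq [ 0.02 -0.03 -0.  ] open 68.3
dpos [-0.0004, 0.0, 0.0742] drot [0.0019, -0.0008, 0.0021]
```

View pics/w15.png

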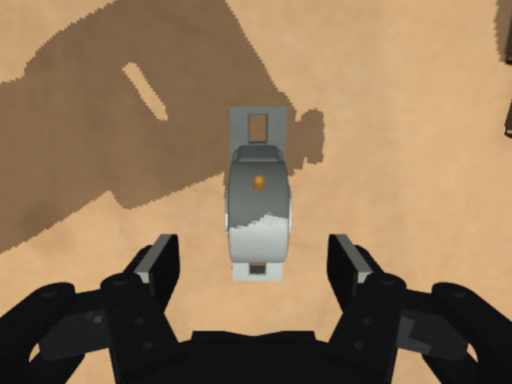

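Emit:
carry_out:
  commands:
    - {"delta_pos": [-0.001,0.0015,0.03],"delta_rot": [0.002,-0.001,0.002],"claw": 80}
    - {"delta_pos": [-0.001,0.0015,0.055],"delta_rot": [0.002,-0.001,0.002],"claw": 80}
    - {"delta_pos": [-0.001,0.0015,0.07],"delta_rot": [0.002,-0.001,0.002],"claw": 80}
    - {"delta_pos": [-0.001,0.0015,0.075],"delta_rot": [0.002,-0.001,0.002],"claw": 80}
    - {"delta_pos": [-0.001,0.0015,0.075],"delta_rot": [0.002,-0.001,0.002],"claw": 80}
    - {"delta_pos": [-0.001,0.0015,0.075],"delta_rot": [0.002,-0.001,0.002],"claw": 52}
    - {"delta_pos": [-0.001,0.0015,0.075],"delta_rot": [0.002,-0.001,0.002],"claw": 40}
    - {"delta_pos": [-0.001,0.0015,0.075],"delta_rot": [0.002,-0.001,0.002],"claw": 30}
  force: 90

```text
time: 18.67
eef_pos: [0.4789, -0.3944, 0.039]
tcp_rot: [0.997, 0.074, 0.001, 0.001]
contact_force: [-0.4, 2.8, 12.2]
opening: 0.455
```

Emit:
carry_out:
  commands:
    - {"delta_pos": [0,0,0],"delta_rot": [0,0,0],"claw": 30}
    - {"delta_pos": [0,0,0],"delta_rot": [0,0,0],"claw": 30}
    - {"delta_pos": [0,0,-0.005],"delta_rot": [0,0,0],"claw": 30}
    - {"delta_pos": [0,0,-0.015],"delta_rot": [0,0,0],"claw": 30}
    - {"delta_pos": [0,0,-0.03],"delta_rot": [0,0,0],"claw": 30}

```text
time: 19.08
eef_pos: [0.4771, -0.3926, 0.0668]
tcp_rot: [0.997, 0.074, -0.001, -0.001]
contact_force: [-0.5, -0.4, -7.5]
opening: 0.454
```

```bash
python3 -c "
from h import *
plan((478,-392,190,8.5))
"
```

```text
t 19.08 p [ 477.1 -392.6   66.8] yaw 8.5 tilt [-0.002   0.0028] F [-0.5 -0.4 -7.5] Tq [ 0.03 -0.01  0.04] open 38.6
dpos [0.0008, -0.0008, -0.1232] drot [-0.0031, 0.0015, -0.0001]
```

Emit:
carry_out:
  commands:
    - {"delta_pos": [0,0,-0.02],"delta_rot": [-0.003,0.001,0],"claw": 30}
    - {"delta_pos": [0,0,-0.045],"delta_rot": [-0.003,0.001,0],"claw": 30}
    - {"delta_pos": [0,0,-0.075],"delta_rot": [-0.003,0.001,0],"claw": 30}
    - {"delta_pos": [0,0,-0.1],"delta_rot": [-0.003,0.001,0],"claw": 30}
    - {"delta_pos": [0,0,-0.115],"delta_rot": [-0.003,0.001,0],"claw": 30}
    - {"delta_pos": [0,0,-0.12],"delta_rot": [-0.003,0.001,0],"claw": 30}

```text
time: 19.58
eef_pos: [0.4784, -0.3941, 0.191]
tcp_rot: [0.997, 0.074, 0.002, 0.003]
contact_force: [0.3, -0.5, -6.5]
opening: 0.452
```

```bash
python3 -c "
from h import *
plan((544,-188,185,46),(608.8,17.2,185,84.5))
"
```

```text
t 19.58 p [ 478.4 -394.1  191. ] yaw 8.49 tilt [ 0.0036 -0.0048] F [ 0.3 -0.5 -6.5] Tq [-0.02 -0.08  0.06] open 38.4
dpos [0.0953, -0.1942, 0.0053] drot [0.0061, -0.001, -0.6546]
dpos [0.1897, -0.3875, 0.0045] drot [0.0064, 0.0011, -1.3265]
```

Emit:
carry_out:
  commands:
    - {"delta_pos": [0.006,-0.012,0.005],"delta_rot": [0.006,0,-0.04],"claw": 30}
    - {"delta_pos": [0.017,-0.034,0.005],"delta_rot": [0.006,0,-0.12],"claw": 30}
    - {"delta_pos": [0.03,-0.06,0.005],"delta_rot": [0.006,0,-0.21],"claw": 30}
    - {"delta_pos": [0.043,-0.086,0.005],"delta_rot": [0.006,0,-0.3],"claw": 30}
    - {"delta_pos": [0.056,-0.113,0.005],"delta_rot": [0.006,0,-0.39],"claw": 30}
    - {"delta_pos": [0.069,-0.14,0.005],"delta_rot": [0.006,0,-0.48],"claw": 30}
    - {"delta_pos": [0.082,-0.167,0.005],"delta_rot": [0.006,0,-0.57],"claw": 30}
    - {"delta_pos": [0.095,-0.194,0.005],"delta_rot": [0.006,0,-0.66],"claw": 30}

```text
time: 20.25
eef_pos: [0.5424, -0.1852, 0.1825]
tcp_rot: [0.918, 0.396, -0.001, -0.002]
contact_force: [1.4, -0.3, -7.3]
opening: 0.457
```

```bash
python3 -c "
from h import *
plan((608.8,17.2,185,84.5))
"
```

```text
t 20.25 p [ 542.4 -185.2  182.5] yaw 46.64 tilt [-0.0033  0.0033] F [ 1.4 -0.3 -7.3] Tq [-0.   -0.04 -0.01] open 38.9
dpos [0.1927, -0.0907, -0.002] drot [-0.0044, -0.0017, -0.6607]
```

Emit:
carry_out:
  commands:
    - {"delta_pos": [0.027,-0.012,-0.002],"delta_rot": [-0.004,-0.002,-0.09],"claw": 30}
    - {"delta_pos": [0.055,-0.026,-0.002],"delta_rot": [-0.004,-0.002,-0.18],"claw": 30}
    - {"delta_pos": [0.085,-0.04,-0.002],"delta_rot": [-0.004,-0.002,-0.28],"claw": 30}
    - {"delta_pos": [0.115,-0.054,-0.002],"delta_rot": [-0.004,-0.002,-0.39],"claw": 30}
    - {"delta_pos": [0.142,-0.067,-0.002],"delta_rot": [-0.004,-0.002,-0.49],"claw": 30}
    - {"delta_pos": [0.167,-0.079,-0.002],"delta_rot": [-0.004,-0.002,-0.58],"claw": 30}
    - {"delta_pos": [0.185,-0.087,-0.002],"delta_rot": [-0.004,-0.002,-0.64],"claw": 30}
    - {"delta_pos": [0.193,-0.091,-0.002],"delta_rot": [-0.004,-0.002,-0.66],"claw": 30}

```text
time: 20.92
eef_pos: [0.6075, 0.0213, 0.1822]
tcp_rot: [0.738, 0.674, -0.001, -0.002]
contact_force: [0.3, 0.6, -6.5]
opening: 0.454
```

```bash
python3 -c "
from h import *
plan((608.8,17.2,150,84.5))
"
```

```text
t 20.92 p [607.5  21.3 182.2] yaw 84.8 tilt [-0.0049  0.0021] F [ 0.3  0.6 -6.5] Tq [-0.02  0.   -0.03] open 38.6
dpos [-0.004, 0.0018, 0.0322] drot [-0.0051, -0.0017, 0.0053]
```

Emit:
carry_out:
  commands:
    - {"delta_pos": [-0.004,0.002,0.015],"delta_rot": [-0.005,-0.002,0.005],"claw": 30}
    - {"delta_pos": [-0.004,0.002,0.032],"delta_rot": [-0.005,-0.002,0.005],"claw": 30}
    - {"delta_pos": [-0.004,0.002,0.044],"delta_rot": [-0.005,-0.002,0.005],"claw": 30}
    - {"delta_pos": [-0.004,0.002,0.047],"delta_rot": [-0.005,-0.002,0.005],"claw": 30}
    - {"delta_pos": [-0.004,0.002,0.047],"delta_rot": [-0.005,-0.002,0.005],"claw": 30}
    - {"delta_pos": [-0.004,0.002,0.047],"delta_rot": [-0.005,-0.002,0.005],"claw": 30}
    - {"delta_pos": [-0.004,0.002,0.047],"delta_rot": [-0.005,-0.002,0.005],"claw": 30}

```text
time: 21.5
eef_pos: [0.6097, 0.0168, 0.1365]
tcp_rot: [0.74, 0.672, 0.001, 0.001]
contact_force: [0.1, -0.9, -6.9]
opening: 0.455
```

```bash
python3 -c "
from h import *
W,p=wcloud('w16')
plan((608.8,17.2,112,84.5))
np.save('pics/w16.npy',W)
p,d=ctrl.read_camera('scene'); cv2.imwrite('pics/sc16.png',cv2.resize(p[130:260,170:330,::-1],None,fx=4.5,fy=4.5,interpolation=cv2.INTER_CUBIC))
"
```

```text
t 21.55 p [609.8  16.9 136.7] yaw 84.49 tilt [ 0.0024 -0.0006] F [-0.2  1.1 -6.2] Tq [0.01 0.01 0.01] open 38.6
dpos [0.0002, -0.0011, 0.0247] drot [0.0025, 0.0004, -0.0001]
```

View pics/w16.png

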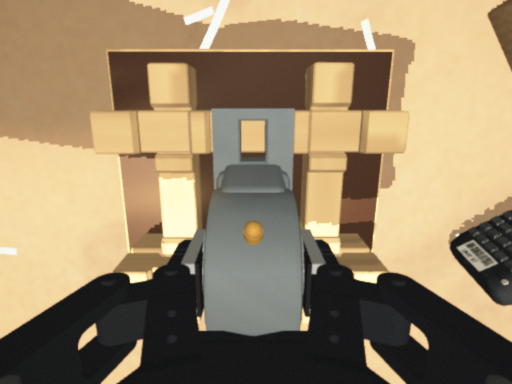

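View pics/sc16.png

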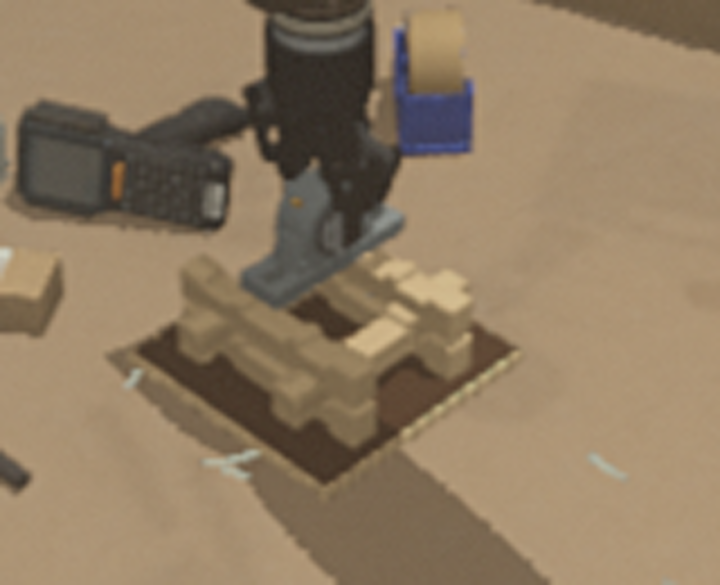

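The bearing hangs level over the crib. Its foot end is at (253,108)–(253,170), over batten A at rows 110–155. Next I measure the offsets.

```bash
cat > m16.py <<'E'
import sys
src=open('m3.py').read().split("box((z>100)")[0].replace("'pics/w3.npy'","sys.argv[1]")
exec(src)
zf=float(sys.argv[2])
box((abs(z-zf)<6)&(u>205)&(u<302)&(v>95)&(v<175),'foot end z~%g'%zf)
box((z>75)&(z<83)&(u>80)&(u<203)&(v>100)&(v<165),'A left top')
box((z>75)&(z<83)&(u>303)&(u<420)&(v>100)&(v<165),'A right top')
for r in (118,125,132,140,148):
    row=B[r-2:r+3,80:420]; zz=np.median(row[...,2],0); xx=np.median(row[...,0],0); hi=zz>75
    print(r,[(round(float(xx[k]),1),bool(hi[k+1])) for k in range(len(hi)-1) if hi[k]!=hi[k+1]])
s=B[240:320,235:270]; print('hub',np.round(np.median(s.reshape(-1,3),0),1), s[...,2].max())
E
python3 m16.py pics/w16.npy 110
```

```text
foot end z~110 3902 x [-18.3   0.3  19.1] y [37.5 53.8 66.5] z [110.2 111.4 112.7]
   rect [ 0.4 51.3] [38.3 30.4] 0.03
A left top 2545 x [-90.6 -74.  -28.2] y [41.  53.4 64.5] z [76.1 78.  79.2]
   rect [-59.6  52.6] [23.8 64.3] 89.92
A right top 2209 x [29.8 73.3 87.9] y [41.3 53.7 64.8] z [76.  78.  79.3]
   rect [59.1 53. ] [23.8 59.6] 89.95
118 [(-130.2, True), (-66.8, False), (-37.8, True), (-24.7, False), (-24.0, True), (33.9, False), (63.1, True), (87.9, False)]
125 [(-130.4, True), (-66.5, False), (-37.4, True), (-24.8, False), (-23.5, True), (-5.6, False), (7.3, True), (33.4, False), (62.9, True), (87.3, False)]
132 [(-130.4, True), (-66.4, False), (-37.7, True), (-24.4, False), (-23.7, True), (-5.6, False), (7.3, True), (33.7, False), (63.8, True), (87.8, False)]
140 [(-130.5, True), (-66.1, False), (-36.8, True), (-25.2, False), (-23.8, True), (-5.6, False), (7.3, True), (33.2, False), (63.6, True), (87.8, False)]
148 [(-130.5, True), (-66.0, False), (-37.7, True), (-24.8, False), (-24.0, True), (-5.6, False), (6.8, True), (33.4, False), (62.9, True), (87.7, False)]
hub [  0.2  12.  166.6] 169.8214547342346
```

Emit:
carry_out:
  commands:
    - {"delta_pos": [0.001,-0.0016,0.004],"delta_rot": [0.002,0,0],"claw": 30}
    - {"delta_pos": [0.001,-0.0016,0.008],"delta_rot": [0.002,0,0],"claw": 30}
    - {"delta_pos": [0.001,-0.0016,0.012],"delta_rot": [0.002,0,0],"claw": 30}
    - {"delta_pos": [0.001,-0.0016,0.015],"delta_rot": [0.002,0,0],"claw": 30}
    - {"delta_pos": [0.001,-0.0016,0.016],"delta_rot": [0.002,0,0],"claw": 30}
    - {"delta_pos": [0.001,-0.0016,0.016],"delta_rot": [0.002,0,0],"claw": 30}
    - {"delta_pos": [0.001,-0.0016,0.016],"delta_rot": [0.002,0,0],"claw": 30}

```text
time: 22.18
eef_pos: [0.6083, 0.0181, 0.1205]
tcp_rot: [0.74, 0.672, -0.0, 0.0]
contact_force: [0.5, 0.4, -7.3]
opening: 0.454
```

```bash
python3 -c "
from h import *
W,p=wcloud('w17')
plan((608.8,17.2,111,84.5))
np.save('pics/w17.npy',W)
"; python3 m16.py pics/w17.npy 94.5
```

```text
t 22.23 p [608.4  18.  120.7] yaw 84.5 tilt [ 0.0006 -0.0005] F [-0.2  0.  -7.4] Tq [ 0.01 -0.01 -0.04] open 39.0
dpos [-0.0008, 0.0004, 0.0097] drot [0.0006, 0.0004, -0.0]
foot end z~94.5 3931 x [-19.9  -1.3  17.5] y [38.7 54.5 67.6] z [94.2 95.5 96.8]
   rect [-1.2 52.4] [30.4 38.2] 89.91
A left top 3049 x [-90.2 -73.1 -27.4] y [41.1 53.3 64.9] z [76.  78.  79.1]
   rect [-59.3  52.9] [24. 65.] 89.97
A right top 2760 x [25.7 70.  85.9] y [41.5 53.2 64.8] z [76.  78.  79.2]
   rect [56.  53.1] [61.6 24. ] 0.54
118 [(-66.5, False), (-38.0, True), (-24.8, False), (-23.6, True), (17.6, False), (21.6, True), (33.4, False), (63.4, True)]
125 [(-66.2, False), (-37.7, True), (-24.9, False), (-23.2, True), (-7.2, False), (5.1, True), (17.6, False), (21.6, True), (33.7, False), (63.4, True)]
132 [(-66.2, False), (-36.7, True), (-25.0, False), (-23.4, True), (-7.2, False), (5.1, True), (17.7, False), (21.9, True), (33.8, False), (63.6, True)]
140 [(-132.0, True), (-65.9, False), (-36.3, True), (-24.7, False), (-23.5, True), (-7.2, False), (4.6, True), (17.4, False), (21.6, True), (32.8, False), (63.2, True)]
148 [(-133.0, True), (-65.9, False), (-37.8, True), (-24.8, False), (-23.5, True), (-7.2, False), (4.6, True), (17.5, False), (21.6, True), (33.2, False), (63.1, True)]
hub [ -1.3  13.1 150.6] 154.44764797080126
```

View pics/w17.png

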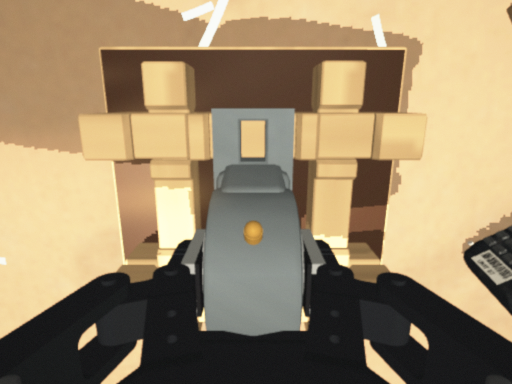

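Centred within about 0.4 mm. Lowering gently.

Emit:
carry_out:
  commands:
    - {"delta_pos": [0,0,0.002],"delta_rot": [0,0,0],"claw": 30}
    - {"delta_pos": [0,0,0.004],"delta_rot": [0,0,0],"claw": 30}
    - {"delta_pos": [0,0,0.0055],"delta_rot": [0,0,0],"claw": 30}
    - {"delta_pos": [0,0,0.007],"delta_rot": [0,0,0],"claw": 30}
    - {"delta_pos": [0,0,0.008],"delta_rot": [0,0,0],"claw": 30}
    - {"delta_pos": [0,0,0.0088],"delta_rot": [0,0,0],"claw": 30}
    - {"delta_pos": [0,0,0.0092],"delta_rot": [0,0,0],"claw": 30}
    - {"delta_pos": [0,0,0.0092],"delta_rot": [0,0,0],"claw": 30}

```text
time: 22.9
eef_pos: [0.6084, 0.018, 0.1114]
tcp_rot: [0.74, 0.672, 0.0, 0.0]
contact_force: [0.1, 0.4, -7.8]
opening: 0.452
```

```bash
python3 -c "
from h import *
W,p=wcloud('w18')
plan((608.8,17.2,111,84.5))
np.save('pics/w18.npy',W)
"; python3 m16.py pics/w18.npy 86.5 | grep -A1 foot
```

```text
t 22.95 p [608.4  18.1 111.5] yaw 84.5 tilt [ 0.0006 -0.0005] F [-0.1  0.9 -6.9] Tq [-0.03  0.01  0.08] open 39.1
dpos [-0.0008, 0.0004, 0.0005] drot [0.0006, 0.0004, -0.0]
foot end z~86.5 3967 x [-19.8  -1.2  17.7] y [38.7 54.4 67.5] z [85.2 86.4 88. ]
   rect [-1.  52.3] [30.5 38.2] 89.98
```

Still fully hanging, with about 0.5 mm to go. I'll continue in 0.5 mm steps.

Emit:
carry_out:
  commands:
    - {"delta_pos": [0,0,0.0005],"delta_rot": [0,0,0],"claw": 30}
    - {"delta_pos": [0,0,0.001],"delta_rot": [0,0,0],"claw": 30}
    - {"delta_pos": [0,0,0.001],"delta_rot": [0,0,0],"claw": 30}

```text
time: 23.2
eef_pos: [0.6086, 0.018, 0.1111]
tcp_rot: [0.74, 0.672, 0.0, 0.001]
contact_force: [-1.1, -0.5, -6.0]
opening: 0.456
```

```bash
python3 -c "
from h import *
plan((608.8,17.2,111,84.5))"
```

```text
t 23.2 p [608.6  18.  111.1] yaw 84.5 tilt [ 0.0009 -0.0005] F [-1.1 -0.5 -6. ] Tq [0.06 0.15 0.05] open 38.7
dpos [-0.0008, 0.0002, 0.0001] drot [0.001, 0.0005, 0.0001]
```

Emit:
carry_out:
  commands:
    - {"delta_pos": [0,0,0.0007],"delta_rot": [0,0,0],"claw": 30}
    - {"delta_pos": [0,0,0.0014],"delta_rot": [0,0,0],"claw": 30}
    - {"delta_pos": [0,0,0.0014],"delta_rot": [0,0,0],"claw": 30}

```text
time: 23.45
eef_pos: [0.6087, 0.0179, 0.111]
tcp_rot: [0.74, 0.672, -0.0, 0.0]
contact_force: [-5.1, -0.2, 2.5]
opening: 0.453
```

```bash
python3 -c "
from h import *
plan((608.8,17.2,111,84.5))"
```

```text
t 23.45 p [608.7  17.9 111. ] yaw 84.51 tilt [ 0.0005 -0.0006] F [-5.1 -0.2  2.5] Tq [0.14 0.9  0.04] open 38.5
dpos [-0.0007, 0.0002, 0.0] drot [0.0005, 0.0006, 0.0002]
```

Seated: the load has passed to the crib (+2.5 N). Releasing slowly and rising straight up.

Emit:
carry_out:
  commands:
    - {"delta_pos": [0,0,0],"delta_rot": [0,0,0],"claw": 52}
    - {"delta_pos": [0,0,0],"delta_rot": [0,0,0],"claw": 60}
    - {"delta_pos": [0,0,0],"delta_rot": [0,0,0],"claw": 75}
    - {"delta_pos": [0,0,0],"delta_rot": [0,0,0],"claw": 80}
    - {"delta_pos": [0,0,-0.02],"delta_rot": [0,0,0],"claw": 80}
    - {"delta_pos": [0,0,-0.05],"delta_rot": [0,0,0],"claw": 80}
    - {"delta_pos": [0,0,-0.09],"delta_rot": [0,0,0],"claw": 80}
    - {"delta_pos": [0,0,-0.12],"delta_rot": [0,0,0],"claw": 80}

```text
time: 24.12
eef_pos: [0.6094, 0.0179, 0.2338]
tcp_rot: [0.74, 0.672, 0.001, 0.001]
contact_force: [1.5, -0.1, 1.2]
opening: 0.801
```

Emit:
carry_out:
  commands:
    - {"delta_pos": [-0.03,-0.03,-0.01],"delta_rot": [0,0,0],"claw": 80}
    - {"delta_pos": [-0.06,-0.06,-0.01],"delta_rot": [0,0,0],"claw": 80}
    - {"delta_pos": [-0.09,-0.09,-0.01],"delta_rot": [0,0,0],"claw": 80}
    - {"delta_pos": [-0.13,-0.12,-0.01],"delta_rot": [0,0,0],"claw": 80}
    - {"delta_pos": [-0.17,-0.14,-0.01],"delta_rot": [0,0,0],"claw": 80}
    - {"delta_pos": [-0.21,-0.14,-0.01],"delta_rot": [0,0,0],"claw": 80}
    - {"delta_pos": [-0.25,-0.14,-0.01],"delta_rot": [0,0,0],"claw": 80}
    - {"delta_pos": [-0.25,-0.14,-0.01],"delta_rot": [0,0,0],"claw": 80}

```text
time: 24.78
eef_pos: [0.4452, -0.2223, 0.2445]
tcp_rot: [0.742, 0.671, 0.0, 0.004]
contact_force: [0.4, 0.7, -0.4]
opening: 0.796
```

Run:
```python
from h import *
plan()
p,d=ctrl.read_camera('top'); cv2.imwrite('pics/top20.png',cv2.resize(p[130:260,170:330,::-1],None,fx=4.5,fy=4.5,interpolation=cv2.INTER_CUBIC))
T,_=cloud('top',d); T=T[130:230,195:300]
c=np.array([609.1,15.5]);a=np.radians(-5.5)
Rb=np.array([[np.cos(a),-np.sin(a)],[np.sin(a),np.cos(a)]])
B=T*1000; B[...,:2]=(B[...,:2]-c)@Rb
z=B[...,2]
for n,m in dict(foot=(z>82)&(z<92)&(abs(B[...,0])<30),hub=(z>95)&(z<150),A=(z>66)&(z<81)&(B[...,1]>35)&(B[...,1]<66)&(abs(B[...,0])>25),C=(z>66)&(z<81)&(B[...,1]<-35)&(abs(B[...,0])>25),near=(z>50)&(z<63)&(B[...,0]<0),far=(z>50)&(z<63)&(B[...,0]>0),foot2=(z>82)&(z<150)).items():
    q=B[m]; r=cv2.minAreaRect(q[:,:2].astype(np.float32)); print(n,len(q),np.round(r[0],1),np.round(r[1],1),round(r[2],1),'z',np.round(np.percentile(q[:,2],[5,50,95,99]),1))
p,d=ctrl.read_camera('scene'); cv2.imwrite('pics/sc20.png',cv2.resize(p[130:260,170:330,::-1],None,fx=4.5,fy=4.5,interpolation=cv2.INTER_CUBIC))
```

```text
t 24.78 p [ 445.2 -222.3  244.5] yaw 84.24 tilt [ 0.0052 -0.0049] F [ 0.4  0.7 -0.4] Tq [0.01 0.06 0.02] open 67.7
foot 211 [0.7 0.5] [ 38.7 129.7] 0.1 z [82.7 85.9 90.1 91.8]
hub 374 [-0.7  0. ] [36.7 74.5] 1.0 z [ 99.9 134.3 143.9 145.9]
A 367 [ 0.2 50.6] [180.6  24.2] 0.2 z [67.8 74.3 79.8 80.5]
C 363 [  0.5 -49.3] [180.3  24. ] 0.0 z [68.3 74.1 79.3 80.3]
near 362 [-52.7   0.3] [ 74.1 178.7] 0.1 z [51.3 56.9 62.  62.6]
far 346 [50.4  0.2] [179.1  49.9] 81.2 z [50.9 56.6 62.1 62.7]
foot2 605 [-3.   0.3] [166.3 129.7] 0.6 z [ 83.2 117.4 143.  145.7]
```

View pics/top20.png

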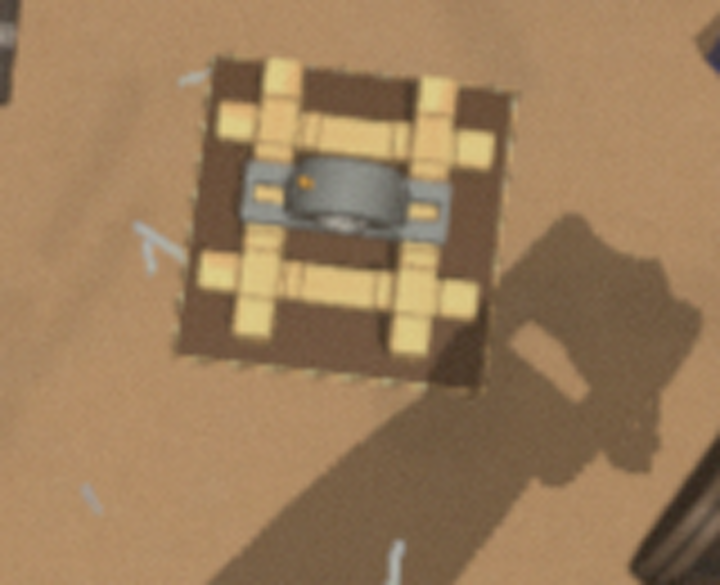

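View pics/sc20.png

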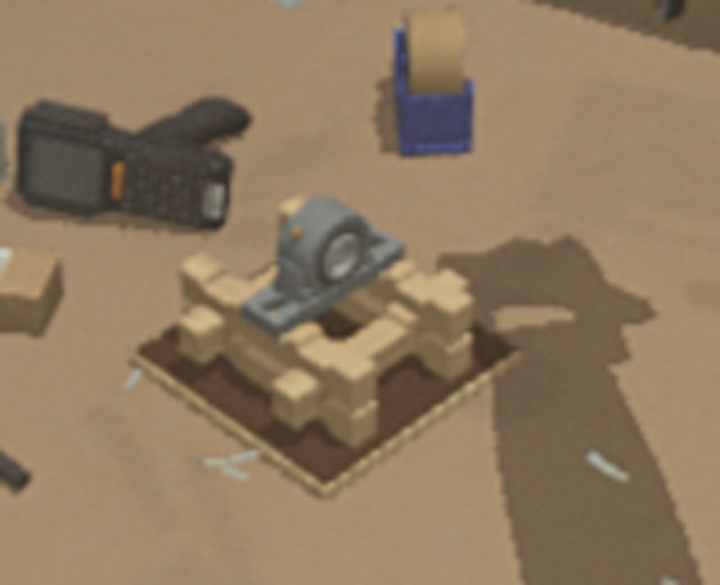

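Both views show the bearing upright in the rebates. Its foot is centred at (0.7, 0.5) against the top battens' mid-point (0.35, 0.65) mm, and the foot top is at 86 mm, which is home. I'll let the arm settle, then hand in.

Emit:
carry_out:
  commands:
    - {"delta_pos": [0,0,0],"delta_rot": [0,0,0],"claw": 80}
    - {"delta_pos": [0,0,0],"delta_rot": [0,0,0],"claw": 80}
    - {"delta_pos": [0,0,0],"delta_rot": [0,0,0],"claw": 80}

```text
time: 25.13
eef_pos: [0.4463, -0.2184, 0.2438]
tcp_rot: [0.741, 0.672, 0.001, 0.002]
contact_force: [-1.1, 0.6, -0.5]
opening: 0.799
```

```bash
python3 -c "
from h import *
plan(); print(ctrl.sign_off())"
```

```text
t 25.13 p [ 446.3 -218.4  243.8] yaw 84.38 tilt [ 0.0043 -0.0014] F [-1.1  0.6 -0.5] Tq [-0.01 -0.05 -0.01] open 67.9
the job is handed in; nothing more can be done
None
```

The crib is finished and the bearing is set on top. I handed the job in at 25.1 s of the 72 s allowed, and no verdict is reported.

I laid the missing second-layer batten, then the two crosswise third-layer battens, then set the bearing down across them. I lowered each piece until it touched; the force reading at touch was 2.5–8 N.

My last checks:
- **Second layer:** both battens' tops measured 60 mm above the bench, which is the seated height.
- **Third layer:** both tops measured about 78 mm, also the seated height.
- **Bearing:** it stands upright with its foot top at about 86 mm, so the foot is home in both rebates. It is centred between the top battens to within about 0.5 mm.
- **Arm:** it is clear of everything, with the gripper empty.

The wrist and top cameras disagreed by about 1–3 mm on absolute positions. I aligned each piece using offsets measured within a single camera image, so the fits don't depend on that difference. No check failed.

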